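Set and lock the screw of a cheese press

TASK

Set the cheese press and lock it: fit the T-key from the tray over the spindle's square end so that its bar has less than a quarter turn to go, and turn it gently clockwise until the bar rests against both columns. Leave it there to hold the spindle while you swing the lock nut's lever clockwise until the nut is firmly tight (about 12 N at the lever's ball), not forced. Then lift the key off and stand it back upright in the tray. Do not disturb the mug, garlic or lemon.

Things in the scene. Friction and masses are not known exactly. Their poses are not given: they have to be found in the camera images.
- press: Small cheese press, fixed: white base 200 x 300 x 24 mm, two steel columns (18 mm thick, at y = +110 and -110 mm, tops 184 mm above the worktop), aluminium bridge across them, 46 mm deep, top at 95 mm. Origin on the worktop under the spindle; x away from its front (the front has the spout and is turned towards the robot), y along the bridge, z up.
- spindle: Upright adjusting screw in the middle of the bridge, on the press's z axis. Origin on its axis at the bridge top. Must end square to the press: its y axis along the press's y within 0.2 rad. At the start its y axis is 0.4 to 1.3 rad anticlockwise (from above) of the press's y and has to be turned clockwise by that. Needs 0.15 N m to turn; follows the lock nut round unless the key holds it.
- spindle_top (a point): Top of the spindle's end, 155 mm above the worktop: a 16 mm square, sides along the spindle's x and y axes, from 132 mm (a round shoulder on which the fitted key's bottom rests) to 155 mm above the worktop, the last 5 mm tapered.
- lock_nut: Steel lock nut, 47 mm wide, on the spindle between bridge and square, with one lever. Origin on the axis at the bridge top. Clockwise from above tightens it on a rubber washer. At the start the lever is 7 to 52 degrees to the right (seen from the robot) of the press's front; it comes tight after about 1.0 to 1.4 rad, at an angle that differs each time and can only be felt.
- lever_ball (a point): Centre of the 22 mm black ball at the lever's end, 92 mm from the spindle axis, 129 mm above the worktop; the lever is a 10 mm rod rising from nut to ball. Pushed at the ball with the spindle held, the nut runs lightly (under 4 N), meets the washer at 7 to 9 N, then the load rises by 0.4 N per mm. Tight from 10.5 N, right at 12 to 13 N, washer crushed at 16 N. Released, it stays tight.
- washer (a joint): How far the nut's flange has come down since it met the rubber washer (4 mm a turn), so how far the washer is squeezed, in m; below 0: not yet touching. Tight at 0.00004 to 0.00016: far too small to be read from the noisy measurement.
- key: Steel T-key, 0.24 to 0.36 kg: hub 32 x 32 x 40 mm with an 18 mm square socket open below, 26 mm deep (1 mm play all round the spindle, 0.13 rad turning play). Origin: centre of the hub's bottom, z up, y along the handle bar. The hub's +x and -x sides are free for the fingers. Turned half round it is the same.
- key_bar (a point): Middle of the key's handle bar, 33 mm above the hub's bottom: a round bar, 11 mm thick, 250 mm long, along the key's y axis. On the spindle it rests against both columns when the key's y axis is 0.13 rad anticlockwise of the press's y axis.
- tray: Dark flat tray 105 x 285 mm, loose, 0.6 kg: rim 12 mm high, floor 6 mm above the worktop, inside 92 x 272 mm, long side along its y axis, origin under its middle. The key stands in it upright, socket down, bar roughly along the tray.
- mug: white mug, 84 x 120 x 106 mm, to the right of the tray, a bystander
- garlic: garlic bulb, 60 mm, on the worktop beyond the tray, a bystander
- lemon: lemon, 71 x 53 x 51 mm, on the worktop beyond the tray, a bystander

How it is judged:
By the outcome, as a careful person would: the job done as asked, in the order asked, and still so for the second after the job is handed in, with the robot touching nothing.
It also fails if it takes over 72 s, if anything falls off the work surface, if the arm or the gripper's body presses on something with over 40 N, if the wrist force passes 120 N, or if a joint passes its speed limit or range.

ROBOT

A 6-joint arm with a two-finger parallel gripper is mounted at the origin on a cart in front of the work surface, level with it; the furniture and walls round the work are solid. World frame = base frame: x ahead of the robot, y to its left, z up, the work surface at z = 0. Lengths are in m, angles in degrees, forces in N, time in s.
With the tool pointing down it reaches from about 0.4 to 0.825 m from the base axis. Payload 7 kg.
Tool frame: the origin (TCP) lies midway between the tips of the shut fingers; the grasp point (between the pads) lies 19 mm behind it; z points along the fingers, y is the line along which they close (so a half turn about z gives the same grasp; the last joint's range is limited). The gripper opens to 88 mm and grips with 3 to 60 N. Pads are 19 mm wide; open, the fingers measure 130 mm over their backs; the gripper's body (78 mm by 193 mm) begins 47 mm behind the grasp point.
Start: joints at [-57.978, 20.546, 0.682, 0, -70.136, -16.507], TCP at [0.181, -0.65, 0.227] pointing down, gripper open.
Joint ranges: [-176.03, 176.03], [-82.01, 121.73], [-58.28, 71.71], [-173.87, 95.51], [-174.79, -0.11], [-173.66, 173.66]. Speed limits (degrees/s): [136.94, 136.94, 172.46, 180, 180, 180].

INTERFACE

Orientations are given as [roll, pitch, yaw] about the fixed x, y, z axes, in that order (R = Rz(yaw) Ry(pitch) Rx(roll)).
In Python, from plant import ctrl gives the robot as it stands. The module is installed in compiled form; this text tells all that it offers.
- The arm moves only by the tool send_rows, never from a script. Its argument "plan" is a list that holds one entry, the list of rows, each a list of 6 numbers: the shift along the tool's x, y, z in cm, then the turn, a rotation vector about the tool's x, y, z in degrees. A call has 1 to 8 rows; each row is the pose to reach, as a shift and turn from the pose commanded when the call began, along the tool's axes at that moment; what a row does not reach only later rows make up. A row lasts 1/12 s, in which the tool goes at most 41.7 mm and 7.16 degrees, less where a joint would pass 70% of its speed; a pose out of reach is approached as far as the arm can. A call with a gripper value outside its range is refused whole. "fingers" is the opening, from 0 (shut) to 1 (fully open), set as the call begins (left out, the last holds). The fingers move at their own pace and stop on an object; the grip force is fixed at half the most. Time passes only in rows, so rows that repeat a pose let the fingers close. It gives the time, the measured TCP pose, the force, the opening and the grip force at its end, in the units of the state.
- ctrl.get_obs(): the state, without advancing time (a new reading comes with each control period).
- ctrl.snapshot(name): name is "scene" or "top" or "wrist"; returns a dict with "img" (420x560x3 uint8, red, green, blue), "K" (3x3 intrinsics, pixels), "pose" (4x4, takes a point from camera to world coordinates). Camera axes: x right, y down, z forward; pixel columns grow to the right and rows downward; lengths in m; the calibration is good to about 2 mm. The wrist camera is an equidistant fisheye: a pixel r from the principal point sees the ray r / f radians off the axis. A picture is of the moment at which its call begins. There is no depth.
- ctrl.close_job(): hands the job in; it is judged then, once.
The state is a dict: "clock": time; "joint_pos": joint angles; "qvel": joint speeds; "tau": joint torques, N m; "tool_pos": TCP position; "orientation": TCP orientation; "force": force on the tool from outside, world axes, zero at the start; "moment": the same for the moment, N m; "opening": finger opening in m; "gripper_force": force on a finger pad.
Only numpy, scipy, OpenCV 4.12 (cv2) and the standard library are available. Lean on these libraries where they do the work, as an engineer would, in place of code of your own. Each camera call takes 0.05 s, during which the arm holds its last target. There are 200 camera calls.

## Working session

There is one attempt and no reset: what is moved stays moved. The work goes in short steps, Python scripts to look and compute and a tool call to move; the robot and the scene stay as the last step left them, time stands still between calls to the robot, and variables do not carry over. Pictures are saved under pics/ and viewed, at most 10 in all, crops included, and the job is handed in when it is done.

Besides the shell and the picture viewer there is one more tool, called after "Emit:" by a JSON object that holds its "name" and its "arguments". send_rows: Moves the arm, as the interface text tells. Its arguments: {"type":"object","properties":{"plan":{"type":"array","items":{"type":"array","items":{"type":"array","items":{"type":"number"}}}},"fingers":{"type":"number"}},"required":["plan"]}

```bash
mkdir -p pics; python3 - <<'E'
from plant import ctrl
import cv2,numpy as np
for n in ("scene","top"):
    s=ctrl.snapshot(n); cv2.imwrite(f"pics/{n}0.png",s["img"][:,:,::-1]); np.savez(f"{n}0.npz",**s)
    print(n,s["K"].round(1).tolist(),s["pose"].round(4).tolist())
print(ctrl.get_obs())
E
```

```text
scene [[491.4, 0.0, 278.7], [0.0, 491.4, 210.2], [0.0, 0.0, 1.0]] [[-0.7138, -0.3615, 0.5999, -0.3884], [-0.7004, 0.3711, -0.6097, 0.9618], [-0.0022, -0.8554, -0.518, 0.9349], [0.0, 0.0, 0.0, 1.0]]
top [[386.6, 0.0, 279.8], [0.0, 386.6, 205.3], [0.0, 0.0, 1.0]] [[0.0215, -0.9935, 0.1117, 0.4631], [-0.9998, -0.0215, 0.0013, -0.0093], [0.0011, -0.1117, -0.9937, 1.1019], [0.0, 0.0, 0.0, 1.0]]
{'clock': 0.1, 'joint_pos': array([-5.79764134e+01,  2.05878737e+01,  6.39396617e-01, -1.76350227e-02,
       -7.01346216e+01, -1.65070941e+01]), 'qvel': array([ 0.0247887 , -0.11196758,  0.1297871 , -0.00072474,  0.00339858,
       -0.11598572]), 'tau': array([-5.15092888e-04, -5.84161162e+01,  2.93754405e+01,  7.01551214e+00,
        1.02741370e-02, -6.48913397e-05]), 'tool_pos': array([ 0.18043761, -0.64999347,  0.2257134 ]), 'orientation': array([ 1.79915615e+02, -7.71770422e-03, -1.64489506e+02]), 'force': array([ 0.08408288, -0.50990342,  0.02448075]), 'moment': array([-0.01111221,  0.06927347, -0.02739703]), 'gripper_force': 0.0, 'opening': 0.08765217981188435}
```

View pics/scene0.png

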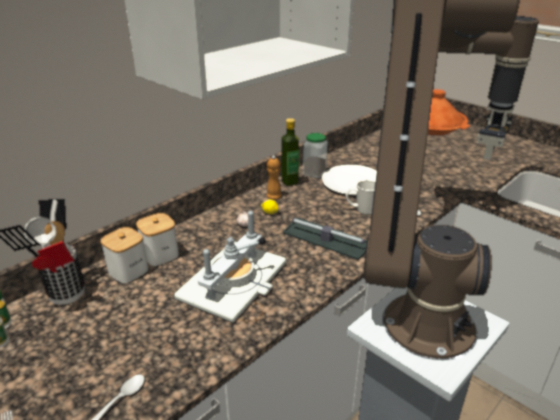

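View pics/top0.png

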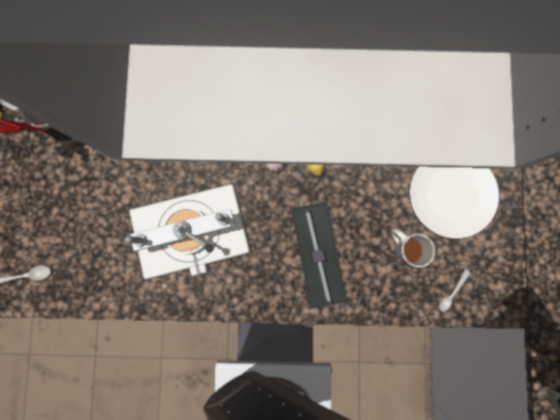

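The top view shows the press at about (188,230), with columns near (138,240) and (223,216) and the lever ball near (225,252). The key is at (319,255) in the tray, and the mug is at (416,250). Next I'll zoom in.

```bash
python3 - <<'E'
import cv2
t=cv2.imread("pics/top0.png")[180:310,120:350]; cv2.imwrite("pics/topc.png",cv2.resize(t,None,fx=3.4,fy=3.4,interpolation=cv2.INTER_CUBIC))
t=cv2.imread("pics/scene0.png")[190:320,170:380]; cv2.imwrite("pics/scenec.png",cv2.resize(t,None,fx=3.8,fy=3.8,interpolation=cv2.INTER_CUBIC))
E
```

```text
(no output)
```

View pics/topc.png

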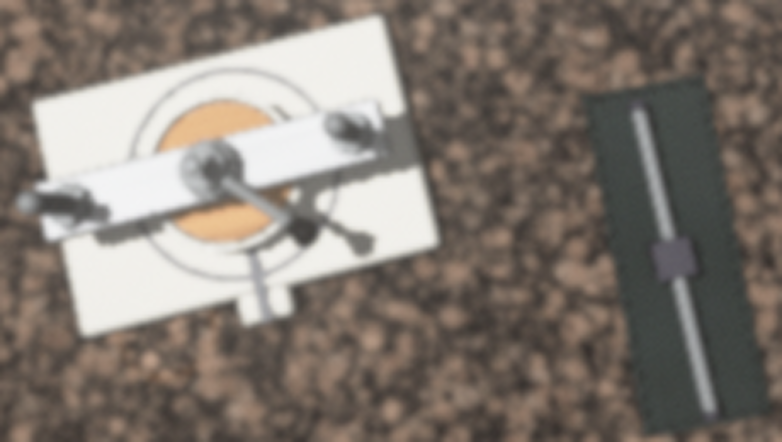

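View pics/scenec.png

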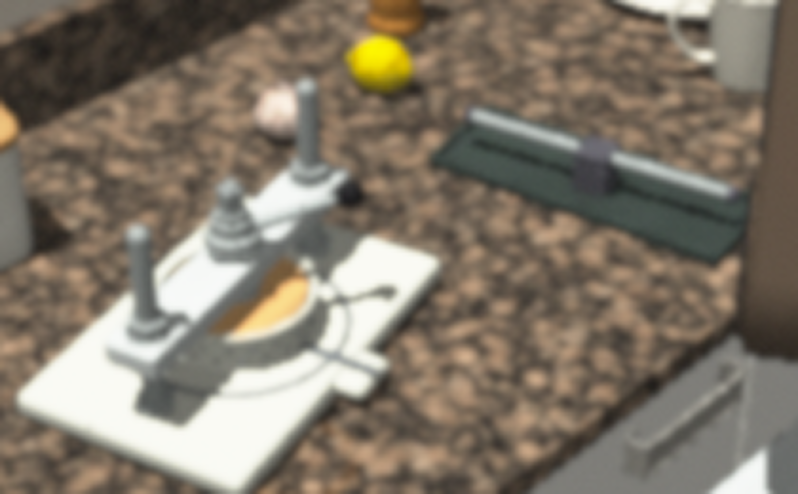

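```bash
cat > h.py <<'E'
import numpy as np,cv2
from scipy.spatial.transform import Rotation as R
def ray(s,px,fish=False):
    K,P=s["K"],s["pose"]; x=(px[0]-K[0,2])/K[0,0]; y=(px[1]-K[1,2])/K[1,1]
    if fish:
        r=np.hypot(x,y); d=np.array([np.sin(r)*x/max(r,1e-9),np.sin(r)*y/max(r,1e-9),np.cos(r)])
    else: d=np.array([x,y,1])
    return P[:3,3],P[:3,:3]@d
def onz(s,px,z,fish=False):
    o,d=ray(s,px,fish); return o+d*(z-o[2])/d[2]
def proj(s,X,fish=False):
    K,P=s["K"],s["pose"]; c=P[:3,:3].T@(np.array(X)-P[:3,3])
    if fish:
        r=np.hypot(c[0],c[1]); c=np.r_[c[:2]/r*np.arctan2(r,c[2]),1]
    return (K@(c/c[2]))[:2]
def two(s1,p1,s2,p2,f1=False,f2=False):
    o1,d1=ray(s1,p1,f1);o2,d2=ray(s2,p2,f2)
    t=np.linalg.lstsq(np.c_[d1,-d2],o2-o1,rcond=None)[0]; a=o1+t[0]*d1;b=o2+t[1]*d2
    return (a+b)/2,np.linalg.norm(a-b)
E
python3 - <<'E'
from h import *
t=dict(np.load("top0.npz"));s=dict(np.load("scene0.npz"))
T=lambda u,v:(120+u/3.4-.35,180+v/3.4-.35)
S=lambda u,v:(170+u/3.8-.37,190+v/3.8-.37)
print("base corners",[onz(t,T(*p),.024)[:2].round(4).tolist() for p in [(35,100),(382,14),(440,243),(82,336)]])
c=[onz(t,T(*p),.024)[:2] for p in [(35,100),(382,14),(440,243),(82,336)]]
print("centre",np.mean(c,0), "sides",np.linalg.norm(c[0]-c[1]),np.linalg.norm(c[1]-c[2]))
print("yaw",[np.degrees(np.arctan2(-(a-b)[0],(a-b)[1])) for a,b in ((c[0],c[1]),(c[3],c[2]))])
print("key ends",onz(t,T(638,105),.039),onz(t,T(712,415),.039),"hub",onz(t,T(674,259),.046))
print("ball",two(t,T(305,230),s,S(349,192)),onz(t,T(305,230),.129))
print("spindle",two(t,T(203,155),s,S(229,186)),onz(t,T(203,155),.155))
print("colL",two(t,T(28,201),s,S(137,232)),"colR",two(t,T(338,122),s,S(306,84)))
im=t["img"].astype(int); m=((im.max(2)<70)&(im[...,1]>=im[...,0])).astype(np.uint8); m[:200]=0;m[312:]=0;m[:,:285]=0;m[:,355:]=0
cs=cv2.findContours(cv2.morphologyEx(m,cv2.MORPH_CLOSE,np.ones((5,5))),cv2.RETR_EXTERNAL,cv2.CHAIN_APPROX_NONE)[0]
r=cv2.minAreaRect(max(cs,key=cv2.contourArea)); b=[onz(t,p,.012)[:2].round(4) for p in cv2.boxPoints(r)]; print("tray",r,b,np.mean(b,0))
w=dict(s); 
E
```

```text
base corners [[0.5646, 0.4116], [0.6425, 0.1283], [0.4548, 0.0744], [0.374, 0.3612]]
centre [0.50897886 0.24386377] sides 0.29379129310653423 0.19528568413405636
yaw [np.float64(15.3781943687291), np.float64(15.728401018514838)]
key ends [ 0.56967364 -0.08421384  0.039     ] [ 0.32436592 -0.14612283  0.039     ] hub [ 0.44631093 -0.11406674  0.046     ]
ball (array([0.46341247, 0.16624852, 0.12901907]), np.float64(0.0012143164225304932)) [0.46296591 0.16583399 0.129     ]
spindle (array([0.51589107, 0.23962887, 0.14545321]), np.float64(0.0007872381521136901)) [0.51508057 0.23686392 0.155     ]
colL (array([0.47935697, 0.35151619, 0.17966797]), np.float64(0.0011460229129255561)) colR (array([0.53972434, 0.13735351, 0.17958256]), np.float64(0.001965419371226945))
tray ((306.1764831542969, 257.2059020996094), (101.8649673461914, 16.24988555908203), 75.96376037597656) [array([ 0.5733, -0.0256]), array([ 0.5855, -0.0701]), array([ 0.3128, -0.1423]), array([ 0.3012, -0.099 ])] [ 0.4432  -0.08425]
```

Emit:
{"name": "send_rows", "arguments": {"plan": [[[-2.5, 2.8, -0.5, 0, 0, 0], [-5, 5.6, -1, 0, 0, 0], [-7.5, 8.4, -1.5, 0, 0, 0], [-10, 11.2, -2, 0, 0, 0], [-12.5, 14, -2.5, 0, 0, 0], [-15, 16.8, -3, 0, 0, 0], [-17.5, 19.6, -3.5, 0, 0, 0], [-20, 22.4, -4, 0, 0, 0]]]}}

```text
clock: 0.77
tool_pos: [0.3135, -0.3793, 0.2665]
orientation: [180.0, -0.0, -164.5]
force: [1.3, -1.7, 0.3]
opening: 0.0875
gripper_force: 0.0
```

Emit:
{"name": "send_rows", "arguments": {"plan": [[[-2.5, 2.8, -0.5, 0, 0, 0], [-5, 5.6, -1, 0, 0, 0], [-7.5, 8.4, -1.5, 0, 0, 0], [-10, 11.2, -2, 0, 0, 0], [-12.5, 14, -2.5, 0, 0, 0], [-15, 16.8, -3, 0, 0, 0], [-17.5, 19.6, -3.5, 0, 0, 0], [-19.5, 22.2, -4, 0, 0, 0]]]}}

```text
clock: 1.43
tool_pos: [0.4424, -0.1128, 0.3068]
orientation: [180.0, 0.0, -164.5]
force: [0.9, -0.1, 0.6]
opening: 0.0873
gripper_force: 0.0
```

Emit:
{"name": "send_rows", "arguments": {"plan": [[[0, 0, 0, 0, 0, -7], [0, 0, 0, 0, 0, -14], [0, 0, 0, 0, 0, -21], [0, 0, 0, 0, 0, -28], [0, 0, 0, 0, 0, -35], [0, 0, 0, 0, 0, -42], [0, 0, 0, 0, 0, -49], [0, 0, 0, 0, 0, -56]]]}}

```text
clock: 2.1
tool_pos: [0.4415, -0.1149, 0.3062]
orientation: [180.0, -0.0, -108.1]
force: [-0.4, 0.4, 0.4]
opening: 0.0875
gripper_force: 0.0
```

Emit:
{"name": "send_rows", "arguments": {"plan": [[[0, 0, 0, 0, 0, -7], [0, 0, 0, 0, 0, -14], [0, 0, 0, 0, 0, -21], [0, 0, 0, 0, 0, -28], [0, 0, 0, 0, 0, -35], [0, 0, 0, 0, 0, -42], [0, 0, 0, 0, 0, -49], [0, 0, 0, 0, 0, -56]]]}}

```text
clock: 2.77
tool_pos: [0.4416, -0.115, 0.3062]
orientation: [180.0, 0.0, -52.1]
force: [-0.2, -0.0, -0.6]
opening: 0.0875
gripper_force: 0.0
```

Emit:
{"name": "send_rows", "arguments": {"plan": [[[0, 0, 0, 0, 0, -7], [0, 0, 0, 0, 0, -14], [0, 0, 0, 0, 0, -21], [0, 0, 0, 0, 0, -28], [0, 0, 0, 0, 0, -35], [0, 0, 0, 0, 0, -42], [0, 0, 0, 0, 0, -49], [0, 0, 0, 0, 0, -56]]]}}

```text
clock: 3.43
tool_pos: [0.4415, -0.115, 0.3063]
orientation: [-180.0, 0.0, 3.9]
force: [1.1, -1.3, 0.1]
opening: 0.0878
gripper_force: 0.0
```

```bash
python3 - <<'E'
from plant import ctrl
from h import *
s=ctrl.snapshot("wrist"); cv2.imwrite("pics/w1.png",s["img"][:,:,::-1]); np.savez("w1.npz",**s)
o=ctrl.get_obs(); print(o["tool_pos"],o["orientation"],o["joint_pos"],o["clock"])
print(s["K"],s["pose"].round(3)); T=R.from_euler("xyz",o["orientation"],degrees=True)
print("cam in tool",T.inv().apply(s["pose"][:3,3]-o["tool_pos"]),T.inv().apply(s["pose"][:3,2]))
E
```

```text
[ 0.44154062 -0.1149322   0.30625223] [-1.79989469e+02  3.58176588e-02  4.38057689e+00] [ 1.02554548e+01 -3.31931341e+00 -1.76883874e+01 -1.45960065e-02
 -7.56654781e+01  8.41287368e+01] 3.4833
[[325.1922621    0.         277.44059535]
 [  0.         325.1922621  206.36201605]
 [  0.           0.           1.        ]] [[ 0.067 -0.956 -0.286  0.519]
 [-0.998 -0.064 -0.02  -0.11 ]
 [ 0.001  0.287 -0.958  0.463]
 [ 0.     0.     0.     1.   ]]
cam in tool [ 0.07709023  0.00065736 -0.15664561] [-0.28601217 -0.00194241  0.95822402]
```

View pics/w1.png

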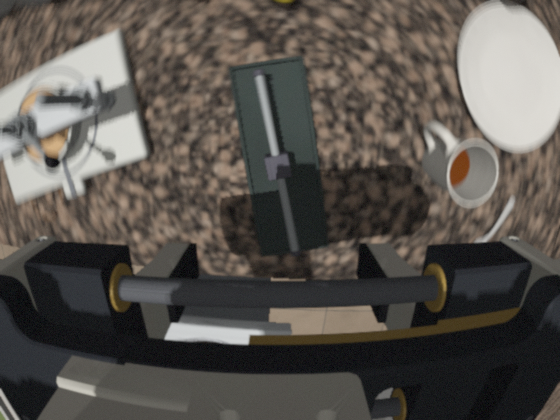

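The wrist image shows the key hub at (278,163), with its bar running along the tray. The gripper is at the bottom and the press is at upper left. Now a close look at the spindle.

Emit:
{"name": "send_rows", "arguments": {"plan": [[[0, -4, 0, 0, 0, 0], [0, -8, 0, 0, 0, 0], [0, -12, 0, 0, 0, 0], [0, -16, 0, 0, 0, 0], [0, -20, 0, 0, 0, 0], [0.3, -24, 0, 0, 0, 0], [0.3, -28, 0, 0, 0, 0], [0.3, -32, 0, 0, 0, 0]]]}}

```text
clock: 4.15
tool_pos: [0.4244, 0.2065, 0.3067]
orientation: [-180.0, -0.0, 3.3]
force: [1.5, -0.0, -0.5]
opening: 0.0879
gripper_force: 0.0
```

Emit:
{"name": "send_rows", "arguments": {"plan": [[[0, -2, 2, 0, 0, 0], [0, -3.5, 5, 0, 0, 0], [0, -3.5, 8.5, 0, 0, 0], [0, -3.5, 11, 0, 0, 0], [0, -3.5, 12.6, 0, 0, 0], [0, -3.5, 12.6, 0, 0, 0], [0, -3.5, 12.6, 0, 0, 0], [0, -3.5, 12.6, 0, 0, 0]]]}}

```text
clock: 4.82
tool_pos: [0.4237, 0.24, 0.1818]
orientation: [-180.0, -0.1, 3.5]
force: [0.1, -0.4, -0.4]
opening: 0.0873
gripper_force: 0.0
```

```bash
python3 - <<'E'
from plant import ctrl
from h import *
s=ctrl.snapshot("wrist"); np.savez("w2.npz",**s)
o=ctrl.get_obs(); print(o["tool_pos"],o["orientation"],s["pose"][:3,3])
p=proj(s,(.5095,.2442,.155),True); print(p)
x,y=p.astype(int); x0=max(x-100,0);y0=max(y-75,0);c=s["img"][y0:y0+150,x0:x0+200,::-1]; print(x0,y0)
cv2.imwrite("pics/w2c.png",cv2.resize(c,None,fx=4,fy=4,interpolation=cv2.INTER_CUBIC))
E
```

```text
[0.42382585 0.24014203 0.18207264] [-1.79914135e+02 -1.03363303e-01  3.46507809e+00] [0.50045864 0.24456702 0.33852093]
[279.03725122  96.51065386]
179 21
```

View pics/w2c.png

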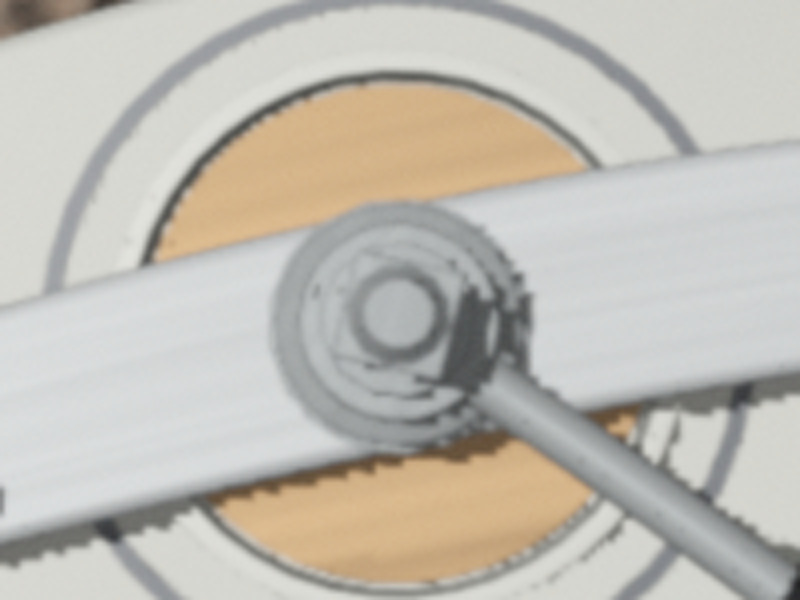

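The spindle top is the ring at crop (399,313), which is full-image (278.6,99.0) and matches the predicted (279,96.5). The square's edges are faint, so I'll enhance the contrast.

```bash
python3 - <<'E'
from h import *
s=dict(np.load("w2.npz"))
g=cv2.cvtColor(s["img"],cv2.COLOR_RGB2GRAY)[75:123,247:311].astype(float)
g=np.clip((g-95)/(215-95),0,1)*255
b=cv2.resize(g,None,fx=12,fy=12,interpolation=cv2.INTER_CUBIC); b=np.clip(b,0,255).astype(np.uint8)
b=cv2.createCLAHE(4,(3,3)).apply(b); cv2.imwrite("pics/w2d.png",b)
for z in (.155,.150): print(onz(s,(278.6,99.0),z,True))
# sub-pixel white plate / bridge edges for the press yaw: bridge top corners in crop
C=lambda u,v:(179+u/4-.375,21+v/4-.375)
for a,c,z in (((0,303),(800,142),.095),((0,545),(800,362),.095)):
    A,B=onz(s,C(*a),z,True),onz(s,C(*c),z,True); d=A-B; print(A,B,np.degrees(np.arctan2(-d[0],d[1])))
E
```

```text
[0.5080801  0.24435765 0.155     ]
[0.50828774 0.24435195 0.15      ]
[0.51059018 0.32017867 0.095     ] [0.55128268 0.17081545 0.095     ] 15.239792095383898
[0.46366827 0.31917856 0.095     ] [0.50839557 0.16778572 0.095     ] 16.45918005919514
```

View pics/w2d.png

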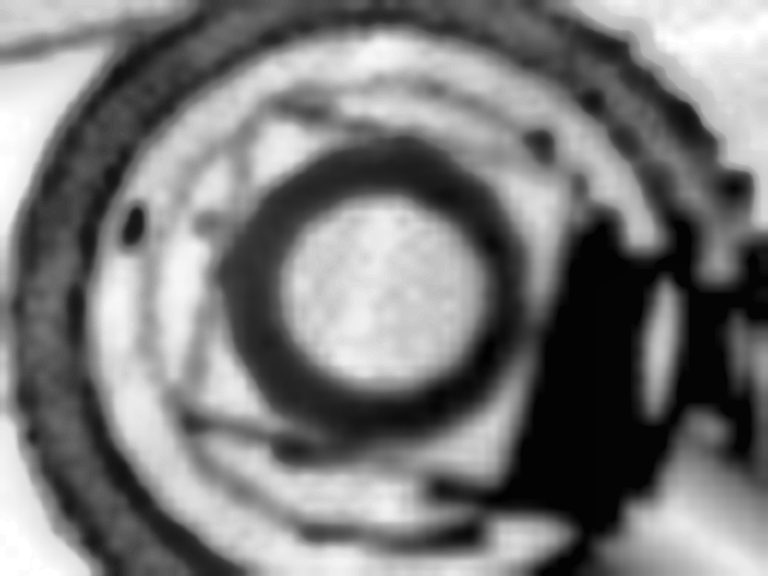

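The square's corners in that crop are near (262,100), (570,165), (505,490) and (185,415). I'll convert those to world coordinates and refine the key pose from the first wrist view.

```bash
python3 - <<'E'
from h import *
s=dict(np.load("w2.npz")); w=dict(np.load("w1.npz"))
C=lambda u,v:(247+(u+.5)/12-.5,75+(v+.5)/12-.5)
P=[onz(s,C(*c),.149,True)[:2] for c in ((262,100),(570,165),(505,490),(185,415))]
print("centre",np.mean(P,0))
for i in range(4):
    d=P[(i+1)%4]-P[i]; print(np.linalg.norm(d),np.degrees(np.arctan2(d[1],d[0]))%90)
# key in w1: hub top centre mask, dark purple-grey
im=w["img"].astype(int); 
c=im[140:190,255:305]; m=((c[...,2]>c[...,1]+4)&(c[...,0]>c[...,1]+2)&(c.max(2)<130)&(c.max(2)>50)).astype(np.uint8)
cs=cv2.findContours(m,cv2.RETR_EXTERNAL,cv2.CHAIN_APPROX_NONE)[0]; b=max(cs,key=cv2.contourArea); print(cv2.minAreaRect(b),cv2.contourArea(b))
A,B=onz(w,(261,77),.039,True),onz(w,(294,247),.039,True); print("bar",A,B,np.linalg.norm(A-B),np.degrees(np.arctan2(*(A-B)[1::-1])),(A+B)/2)
print("hub",onz(w,(277,161),.046,True))
cv2.imwrite("pics/w1k.png",cv2.resize(w["img"][60:260,220:345,::-1],None,fx=3,fy=3,interpolation=cv2.INTER_CUBIC))
E
```

```text
centre [0.50841434 0.24455575]
0.015009711076394707 81.35158146836103
0.01614122115086578 82.48491621596378
0.01576396846876825 79.97895496283057
0.015766322379996617 79.78701625349402
((19.5, 36.5), (1.0, 3.0), 90.0) 1.5
bar [ 0.56278417 -0.08601159  0.039     ] [ 0.33342233 -0.14599464  0.039     ] 0.23707555830526272 14.65584129299788 [ 0.44810325 -0.11600311  0.039     ]
hub [ 0.45516531 -0.11367844  0.046     ]
```

View pics/w1k.png

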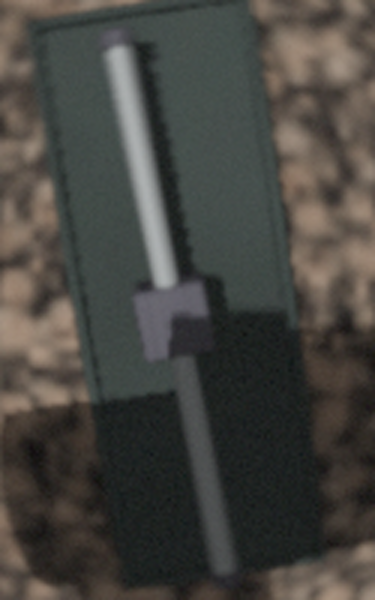

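Emit:
{"name": "send_rows", "arguments": {"plan": [[[0, 4, -1.5, 0, 0, -1.4], [0, 8, -1.5, 0, 0, -2.8], [0, 12, -1.5, 0, 0, -4.2], [0, 16, -1.5, 0, 0, -5.6], [0.1, 20, -1.5, 0, 0, -7], [0.1, 24, -1.5, 0, 0, -8.4], [0.2, 28, -1.5, 0, 0, -9.8], [0.2, 32, -1.5, 0, 0, -10.9]]], "fingers": 0.6}}

```text
clock: 5.53
tool_pos: [0.4453, -0.0816, 0.1976]
orientation: [180.0, -0.2, 14.5]
force: [0.8, 1.0, 0.5]
opening: 0.0527
gripper_force: 0.0
```

Emit:
{"name": "send_rows", "arguments": {"plan": [[[-0.3, 2, 2, 0, 0, 0], [-0.7, 3.55, 5, 0, 0, 0], [-0.7, 3.55, 8, 0, 0, 0], [-0.7, 3.55, 9.6, 0, 0, 0], [-0.7, 3.55, 9.6, 0, 0, 0], [-0.7, 3.55, 9.6, 0, 0, 0], [-0.7, 3.55, 9.6, 0, 0, 0]]]}}

```text
clock: 6.12
tool_pos: [0.4482, -0.1157, 0.1014]
orientation: [180.0, -0.2, 14.4]
force: [0.8, -0.8, -0.1]
opening: 0.0523
gripper_force: 0.0
```

```bash
python3 - <<'E'
from plant import ctrl
from h import *
w=dict(np.load("w1.npz"));A,B=onz(w,(259.3,72.3),.039,True),onz(w,(296,252.7),.039,True); print("bar",A,B,np.linalg.norm(A-B),(A+B)/2,np.degrees(np.arctan2(*(A-B)[1::-1])))
s=ctrl.snapshot("wrist"); np.savez("w3.npz",**s); t=ctrl.snapshot("top"); np.savez("t3.npz",**t)
o=ctrl.get_obs(); print(o["tool_pos"],o["orientation"],o["opening"])
print(proj(s,(.4478,-.1155,.046),True),proj(s,(.569,-.0842,.039),True))
cv2.imwrite("pics/w3.png",s["img"][:,:,::-1])
E
```

```text
bar [ 0.56886916 -0.08343142  0.039     ] [ 0.32467213 -0.14962644  0.039     ] 0.25300982478811357 [ 0.44677064 -0.11652893  0.039     ] 15.166816624847282
[ 0.44817597 -0.11548851  0.10140424] [179.96999911  -0.19589204  14.45116281] 0.05230984986840929
[276.90074073 226.10805192] [276.60637714  42.62989365]
```

View pics/w3.png

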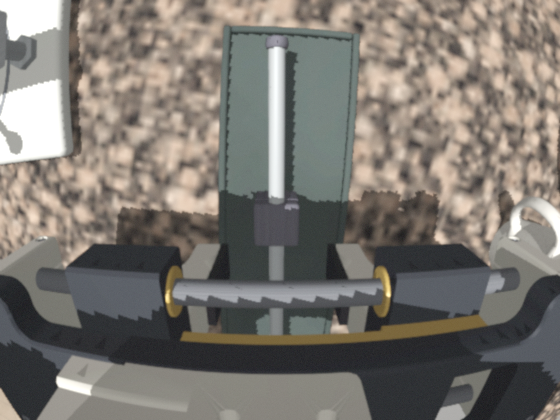

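The key hub spans rows 197–246 and columns 254–298, and its bar end is at (277,37), so it lines up with the tool. I'll quantify the offset along the bar.

```bash
python3 - <<'E'
from h import *
s=dict(np.load("w3.npz"))
g=cv2.cvtColor(s["img"],cv2.COLOR_RGB2GRAY).astype(int)
print("end",g[28:56,274:280].mean(1).round().tolist())
print("hub bottom",g[236:256,258:266].mean(1).round().tolist(),g[236:256,287:294].mean(1).round().tolist())
print("hub cols",g[205:240,246:306].mean(0).round().tolist())
u=np.array([np.cos(np.radians(14.4)),np.sin(np.radians(14.4))]); c=np.array([.4480,-.1156])
for d in (0,.002,.004):
    f=lambda l,z:proj(s,np.r_[c+u*(d+l),z],True).round(1)
    print(d,"end top/mid",f(.125,.0445),f(.125,.039),f(.125,.0335),"hub-x",f(-.016,.046),"hub+x top/bot",f(.016,.046),f(.016,.006))
E
```

```text
end [119.0, 120.0, 117.0, 108.0, 92.0, 71.0, 82.0, 123.0, 149.0, 156.0, 157.0, 156.0, 151.0, 149.0, 150.0, 153.0, 151.0, 145.0, 171.0, 226.0, 241.0, 243.0, 244.0, 243.0, 243.0, 244.0, 244.0, 244.0]
hub bottom [78.0, 80.0, 78.0, 80.0, 80.0, 80.0, 80.0, 78.0, 77.0, 71.0, 63.0, 60.0, 62.0, 61.0, 61.0, 61.0, 61.0, 63.0, 60.0, 63.0] [80.0, 80.0, 79.0, 79.0, 79.0, 79.0, 79.0, 78.0, 77.0, 71.0, 64.0, 61.0, 60.0, 61.0, 61.0, 60.0, 59.0, 61.0, 61.0, 61.0]
hub cols [60.0, 60.0, 60.0, 60.0, 60.0, 60.0, 60.0, 63.0, 72.0, 77.0, 78.0, 80.0, 82.0, 80.0, 79.0, 78.0, 79.0, 79.0, 79.0, 81.0, 82.0, 82.0, 82.0, 80.0, 79.0, 80.0, 80.0, 81.0, 82.0, 81.0, 81.0, 81.0, 81.0, 80.0, 81.0, 81.0, 81.0, 81.0, 82.0, 86.0, 87.0, 87.0, 89.0, 90.0, 89.0, 87.0, 86.0, 87.0, 86.0, 85.0, 85.0, 81.0, 74.0, 64.0, 60.0, 60.0, 60.0, 60.0, 60.0, 60.0]
0 end top/mid [277.1  40.9] [277.1  42.6] [277.1  44.3] hub-x [277.1 247. ] hub+x top/bot [277.1 203.7] [277.1 189.9]
0.002 end top/mid [277.1  38. ] [277.1  39.8] [277.1  41.5] hub-x [277.1 244.4] hub+x top/bot [277.1 200.9] [277.1 187.5]
0.004 end top/mid [277.1  35.1] [277.1  37. ] [277.1  38.8] hub-x [277.1 241.8] hub+x top/bot [277.1 198. ] [277.1 185. ]
```

Emit:
{"name": "send_rows", "arguments": {"plan": [[[0.1, 0, 3, 0, 0, 0], [0.1, 0, 6, 0, 0, 0], [0.1, 0, 7.8, 0, 0, 0], [0.1, 0, 8.4, 0, 0, 0], [0.1, 0, 8.4, 0, 0, 0], [0.1, 0, 8.4, 0, 0, 0]]]}}

```text
clock: 6.72
tool_pos: [0.4487, -0.1154, 0.0167]
orientation: [180.0, -0.1, 14.5]
force: [-0.7, 0.1, 0.5]
opening: 0.0528
gripper_force: 0.0
```

Emit:
{"name": "send_rows", "arguments": {"plan": [[[0, 0, 0, 0, 0, 0], [0, 0, 0, 0, 0, 0], [0, 0, 0, 0, 0, 0], [0, 0, 0, 0, 0, 0], [0, 0, 0, 0, 0, 0], [0, 0, 0, 0, 0, 0]]], "fingers": 0}}

```text
clock: 7.22
tool_pos: [0.4483, -0.1155, 0.0163]
orientation: [180.0, -0.1, 14.4]
force: [-0.6, 1.4, 8.2]
opening: 0.0322
gripper_force: 30.0
```

Emit:
{"name": "send_rows", "arguments": {"plan": [[[0, 0, -1, 0, 0, 0], [0, 0, -3, 0, 0, 0], [0, 0, -6, 0, 0, 0], [0, 0, -10, 0, 0, 0], [0, 0, -14, 0, 0, 0], [0, 0, -18, 0, 0, 0], [0, 0, -19, 0, 0, 0], [0, 0, -19, 0, 0, 0]]]}}

```text
clock: 7.88
tool_pos: [0.4495, -0.1155, 0.2091]
orientation: [179.9, -0.4, 14.4]
force: [0.7, 0.1, -3.5]
opening: 0.0318
gripper_force: 30.0
```

```bash
python3 - <<'E'
from plant import ctrl
from h import *
s=ctrl.snapshot("wrist"); np.savez("w4.npz",**s); cv2.imwrite("pics/w4.png",s["img"][:,:,::-1])
o=ctrl.get_obs(); print({k:np.round(o[k],4) for k in ("clock","tool_pos","orientation","opening","force","gripper_force","joint_pos")})
a=dict(np.load("w3.npz"))
g=cv2.cvtColor(s["img"],cv2.COLOR_RGB2GRAY).astype(int)
T=R.from_euler("xyz",[180,0,14.4],degrees=True)
for d in (0,.001,.002,.004):
    f=lambda l,z,yy=0:proj(s,o["tool_pos"]+T.apply([d+l,yy,-z]),True).round(1)
    print(d,"end",f(.125,.0345-.010),"hub-x",f(-.016,.03),"+x",f(.016,.03))
print("end",g[0:120,277].tolist())
E
```

```text
{'clock': np.float64(7.9333), 'tool_pos': array([ 0.448 , -0.1154,  0.2065]), 'orientation': array([-1.799851e+02, -1.725000e-01,  1.439730e+01]), 'opening': np.float64(0.0319), 'force': array([-0.1338,  0.5347, -4.2199]), 'gripper_force': np.float64(29.9996), 'joint_pos': array([ 1.00242e+01,  9.19200e-01, -2.68116e+01, -3.16000e-02,
       -6.20983e+01,  9.43880e+01])}
0 end [276.4   4.2] hub-x [276.6 317.1] +x [276.5 257.9]
0.001 end [276.4   2.1] hub-x [276.6 315.4] +x [276.5 255.9]
0.002 end [ 2.764e+02 -1.000e-01] hub-x [276.6 313.8] +x [276.5 253.8]
0.004 end [276.4  -4.3] hub-x [276.6 310.4] +x [276.5 249.6]
end [96, 98, 94, 93, 79, 67, 94, 121, 154, 175, 179, 182, 180, 181, 180, 180, 180, 181, 180, 180, 182, 182, 183, 181, 182, 183, 183, 182, 181, 181, 182, 183, 183, 182, 181, 182, 183, 183, 183, 183, 182, 184, 184, 183, 183, 185, 184, 185, 185, 185, 184, 185, 185, 184, 185, 185, 184, 185, 184, 185, 184, 184, 186, 184, 183, 184, 185, 184, 183, 186, 184, 183, 183, 184, 185, 183, 186, 184, 185, 184, 183, 185, 185, 184, 183, 184, 184, 184, 184, 183, 185, 183, 184, 183, 183, 183, 183, 183, 183, 183, 184, 183, 184, 183, 181, 184, 183, 184, 184, 182, 182, 183, 182, 182, 181, 182, 181, 182, 182, 181]
```

View pics/w4.png

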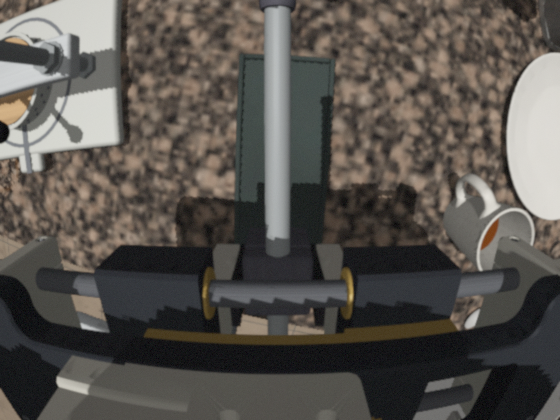

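Emit:
{"name": "send_rows", "arguments": {"plan": [[[1, -2.3, 0, 0, 0, 2], [3, -6.7, 0, 0, 0, 5], [4.7, -10.5, 0, 0, 0, 8], [6.4, -14.3, 0, 0, 0, 11], [8.1, -18.1, 0, 0, 0, 14], [9.8, -21.9, 0, 0, 0, 17], [11.4, -25.6, 0, 0, 0, 20], [13, -29.3, 0, 0, 0, 23.5]]]}}

```text
clock: 8.6
tool_pos: [0.4987, 0.1982, 0.2029]
orientation: [179.8, 0.2, -9.2]
force: [1.8, -0.7, -2.4]
opening: 0.032
gripper_force: 30.0
```

Emit:
{"name": "send_rows", "arguments": {"plan": [[[0, -2.2, 0, 0, 0, 0], [0, -3.6, 0, 0, 0, 0], [0, -4.4, 0, 0, 0, 0], [0, -4.4, 1.5, 0, 0, 0], [0, -4.4, 3, 0, 0, 0], [0, -4.4, 3.5, 0, 0, 0], [0, -4.4, 3.5, 0, 0, 0], [0, -4.4, 3.5, 0, 0, 0]]]}}

```text
clock: 9.27
tool_pos: [0.507, 0.2393, 0.1703]
orientation: [179.9, 0.0, -9.1]
force: [0.5, -0.8, -1.6]
opening: 0.0317
gripper_force: 30.0
```

```bash
python3 - <<'E'
from plant import ctrl
from h import *
s=ctrl.snapshot("scene"); np.savez("s5.npz",**s); t=ctrl.snapshot("top"); np.savez("t5.npz",**t)
a=[]
for i in range(4):
    ctrl.snapshot("wrist"); o=ctrl.get_obs(); a.append(np.r_[o["tool_pos"],o["orientation"]%360,o["force"]])
print(np.mean(a,0).round(4),np.std(a,0).round(4),o["joint_pos"])
E
```

```text
[ 5.074000e-01  2.402000e-01  1.714000e-01  1.800580e+02  3.599507e+02
  3.509000e+02 -1.442000e-01  4.552000e-01 -2.164600e+00] [1.000e-04 1.000e-04 1.000e-04 3.600e-03 5.700e-03 3.800e-03 1.485e-01
 5.495e-01 4.065e-01] [ 4.53264729e+01  1.23562443e+01 -1.84141044e+01  1.96252488e-03
 -5.91610387e+01  3.55775470e+01]
```

Emit:
{"name": "send_rows", "arguments": {"plan": [[[0.06, -0.43, 0, 0, 0, 0], [0.06, -0.43, 0.2, 0, 0, 0], [0.06, -0.43, 0.4, 0, 0, 0], [0.06, -0.43, 0.6, 0, 0, 0], [0.06, -0.43, 0.8, 0, 0, 0], [0.06, -0.43, 0.95, 0, 0, 0], [0.06, -0.43, 1.1, 0, 0, 0], [0.06, -0.43, 1.1, 0, 0, 0]]]}}

```text
clock: 10.23
tool_pos: [0.5081, 0.2442, 0.1591]
orientation: [180.0, 0.0, -9.1]
force: [-0.1, -0.6, -2.3]
opening: 0.0317
gripper_force: 30.0
```

Emit:
{"name": "send_rows", "arguments": {"plan": [[[0, 0, 0.2, 0, 0, 0], [0, 0, 0.4, 0, 0, 0], [0, 0, 0.6, 0, 0, 0], [0, 0, 0.8, 0, 0, 0], [0, 0, 1, 0, 0, 0], [0, 0, 1.2, 0, 0, 0], [0, 0, 1.4, 0, 0, 0], [0, 0, 1.5, 0, 0, 0]]]}}

```text
clock: 10.9
tool_pos: [0.5082, 0.2443, 0.1442]
orientation: [180.0, 0.0, -9.1]
force: [0.0, -0.3, -3.2]
opening: 0.0319
gripper_force: 30.0
```

```bash
cat > st.py <<'E'
from plant import ctrl
from h import *
a=[]
for i in range(4):
    ctrl.snapshot("wrist"); o=ctrl.get_obs(); a.append(np.r_[o["tool_pos"]*1000,(o["orientation"]+20)%360-20,o["force"],o["moment"]])
print(np.mean(a,0).round(2),o["opening"],o["clock"])
E
python3 st.py
```

```text
[ 5.0825e+02  2.4432e+02  1.4438e+02  1.7999e+02  1.0000e-02 -9.0800e+00
  8.0000e-02  4.0000e-02 -2.3200e+00 -7.0000e-02  1.4000e-01  1.0000e-02] 0.0321333410373754 11.1
```

Emit:
{"name": "send_rows", "arguments": {"plan": [[[0, 0, 0.05, 0, 0, 0], [0, 0, 0.1, 0, 0, 0], [0, 0, 0.15, 0, 0, 0], [0, 0, 0.2, 0, 0, 0], [0, 0, 0.2, 0, 0, 0]]]}}

```text
clock: 11.52
tool_pos: [0.5083, 0.2443, 0.1425]
orientation: [180.0, 0.0, -9.1]
force: [-0.5, 0.8, -2.7]
opening: 0.032
gripper_force: 30.0
```

Emit:
{"name": "send_rows", "arguments": {"plan": [[[0, 0, 0, 0, 0, 2], [0, 0, 0, 0, 0, 5], [0, 0, 0, 0, 0, 8], [0, 0, 0, 0, 0, 12], [0, 0, 0, 0, 0, 16], [0, 0, 0, 0, 0, 20], [0, 0, 0, 0, 0, 24], [0, 0, 0, 0, 0, 26]]]}}

```text
clock: 12.18
tool_pos: [0.5086, 0.2444, 0.1427]
orientation: [-180.0, -0.0, -35.3]
force: [1.0, 0.0, -2.7]
opening: 0.0321
gripper_force: 30.0
```

```bash
python3 st.py
```

```text
[ 5.0855e+02  2.4434e+02  1.4267e+02  1.8001e+02 -2.0000e-02  3.2489e+02
  1.3300e+00 -6.8000e-01 -2.3700e+00 -2.9000e-01 -3.7000e-01  5.0000e-02] 0.032124052507447924 12.3833
```

Emit:
{"name": "send_rows", "arguments": {"plan": [[[0, 0, 0, 0, 0, 3], [0, 0, 0, 0, 0, 7], [0, 0, 0, 0, 0, 11], [0, 0, 0, 0, 0, 15], [0, 0, 0, 0, 0, 19], [0, 0, 0, 0, 0, 22], [0, 0, 0, 0, 0, 24], [0, 0, 0, 0, 0, 25]]]}}

```text
clock: 13.05
tool_pos: [0.5084, 0.2443, 0.1427]
orientation: [-180.0, -0.0, -60.1]
force: [0.6, -0.6, -1.2]
opening: 0.0317
gripper_force: 30.0
```

```bash
python3 st.py
```

```text
[ 5.0840e+02  2.4428e+02  1.4266e+02  1.8001e+02 -1.0000e-02  2.9996e+02
  1.2600e+00 -1.6500e+00 -1.2900e+00 -4.7000e-01 -3.9000e-01  1.1000e-01] 0.03161877440536158 13.25
```

Emit:
{"name": "send_rows", "arguments": {"plan": [[[0, 0, 0, 0, 0, 0.7], [0, 0, 0, 0, 0, 1.4], [0, 0, 0, 0, 0, 2.1], [0, 0, 0, 0, 0, 2.8], [0, 0, 0, 0, 0, 3.5]]]}}

```text
clock: 13.67
tool_pos: [0.5084, 0.2443, 0.1427]
orientation: [-180.0, -0.0, -63.6]
force: [1.2, -2.5, -0.6]
opening: 0.032
gripper_force: 30.0
```

```bash
python3 st.py
```

```text
[ 5.0835e+02  2.4435e+02  1.4265e+02  1.8001e+02 -0.0000e+00  2.9638e+02
  1.5100e+00 -2.0500e+00 -6.4000e-01 -7.1000e-01 -4.7000e-01  1.2000e-01] 0.03164342307323664 13.8667
```

Emit:
{"name": "send_rows", "arguments": {"plan": [[[0, 0, 0, 0, 0, 0.5], [0, 0, 0, 0, 0, 1], [0, 0, 0, 0, 0, 1.5], [0, 0, 0, 0, 0, 2]]]}}

```text
clock: 14.2
tool_pos: [0.5083, 0.2443, 0.1426]
orientation: [-180.0, -0.0, -65.6]
force: [2.2, -2.4, 0.6]
opening: 0.032
gripper_force: 30.0
```

```bash
python3 st.py
```

```text
[ 5.0834e+02  2.4436e+02  1.4263e+02  1.8001e+02 -0.0000e+00  2.9439e+02
  1.5000e+00 -2.5400e+00 -5.2000e-01 -8.2000e-01 -4.9000e-01  1.2000e-01] 0.03170404594831746 14.4
```

Emit:
{"name": "send_rows", "arguments": {"plan": [[[0, 0, 0, 0, 0, 0.5], [0, 0, 0, 0, 0, 1], [0, 0, 0, 0, 0, 1]]]}}

```text
clock: 14.65
tool_pos: [0.5083, 0.2444, 0.1426]
orientation: [-180.0, -0.0, -66.6]
force: [1.8, -1.9, 0.8]
opening: 0.0318
gripper_force: 30.0
```

```bash
python3 st.py
```

```text
[ 5.0833e+02  2.4437e+02  1.4261e+02  1.8000e+02 -0.0000e+00  2.9341e+02
  1.6300e+00 -2.1900e+00  2.6000e-01 -8.2000e-01 -4.9000e-01  1.3000e-01] 0.0320146468071597 14.85
```

Emit:
{"name": "send_rows", "arguments": {"plan": [[[0, 0, 0, 0, 0, 0.5], [0, 0, 0, 0, 0, 1], [0, 0, 0, 0, 0, 1]]]}}

```text
clock: 15.1
tool_pos: [0.5084, 0.2444, 0.1426]
orientation: [-180.0, -0.0, -67.6]
force: [2.4, -2.1, -0.1]
opening: 0.0319
gripper_force: 30.2
```

```bash
python3 st.py
```

```text
[ 5.0840e+02  2.4442e+02  1.4261e+02  1.8001e+02 -1.0000e-02  2.9245e+02
  2.2900e+00 -2.2100e+00  5.2000e-01 -8.6000e-01 -7.0000e-01  9.2000e-01] 0.03169938292226702 15.3
```

Emit:
{"name": "send_rows", "arguments": {"plan": [[[0, 0, 0, 0, 0, 0.5], [0, 0, 0, 0, 0, 1], [0, 0, 0, 0, 0, 1]]]}}

```text
clock: 15.55
tool_pos: [0.5083, 0.2446, 0.1426]
orientation: [-180.0, 0.0, -68.6]
force: [1.4, -0.9, 1.1]
opening: 0.0322
gripper_force: 30.6
```

```bash
python3 st.py
```

```text
[ 5.0832e+02  2.4460e+02  1.4264e+02  1.8002e+02  1.0000e-02  2.9142e+02
  1.6600e+00 -9.1000e-01  9.5000e-01 -2.6000e-01 -3.0000e-01  1.0900e+00] 0.03178150236309487 15.75
```

Emit:
{"name": "send_rows", "arguments": {"plan": [[[0, 0, 0, 0, 0, 0], [0, 0, 0, 0, 0, 0], [0, 0, 0, 0, 0, 0], [0, 0, 0, 0, 0, 0], [0, 0, 0, 0, 0, 0]]], "fingers": 0.6}}

```text
clock: 16.17
tool_pos: [0.5082, 0.2443, 0.1424]
orientation: [180.0, 0.0, -68.6]
force: [1.2, 1.3, 0.8]
opening: 0.0518
gripper_force: 0.0
```

Emit:
{"name": "send_rows", "arguments": {"plan": [[[0, 0, -1, 0, 0, 0], [0, 0, -3, 0, 0, 0], [0, 0, -6, 0, 0, 0], [0, 0, -9, 0, 0, 0], [0, 0, -11, 0, 0, 0], [-3, 0, -11, 0, 0, -7], [-6, 0, -11, 0, 0, -14], [-6, 0, -11, 0, 0, -14]]]}}

```text
clock: 16.83
tool_pos: [0.4856, 0.3035, 0.2539]
orientation: [-179.9, 0.1, -54.1]
force: [0.1, -0.2, 0.8]
opening: 0.0527
gripper_force: 0.0
```

```bash
cat > ball.py <<'E'
from plant import ctrl
from h import *
import sys
for n in ("scene","top","wrist"):
    s=ctrl.snapshot(n); f=n=="wrist"; np.savez(f"{n}_{sys.argv[1]}.npz",**s)
    im=s["img"].max(2); im=cv2.GaussianBlur(im,(3,3),0)
    m=(im<60).astype(np.uint8); k,l,st,ce=cv2.connectedComponentsWithStats(m)
    for i in range(1,k):
        p=onz(s,ce[i],.129,f); r=np.hypot(*(p[:2]-[.5087,.2444]))
        if .075<r<.11 and 4<st[i,4]<3000: print(n,ce[i].round(1),st[i,2:5],p.round(4),round(r,4),"phi",np.degrees(np.arctan2(p[1]-.2444,p[0]-.5087)).round(1))
E
python3 ball.py a; python3 st.py
```

```text
scene [262.2 245.8] [ 7  6 34] [0.4424 0.1844 0.129 ] 0.0894 phi -137.9
top [201.8 255.7] [ 5  6 24] [0.4418 0.1838 0.129 ] 0.0902 phi -137.8
wrist [327.5  27.5] [2 4 6] [0.5397 0.151  0.129 ] 0.0984 phi -71.6
wrist [221.1  51.1] [12 17 99] [0.6015 0.2212 0.129 ] 0.0956 phi -14.0
wrist [197.4  65.8] [ 6  5 19] [0.6115 0.2431 0.129 ] 0.1028 phi -0.7
wrist [188.8  82. ] [ 4  5 13] [0.6099 0.259  0.129 ] 0.1022 phi 8.2
wrist [199.8 110.8] [ 6  5 16] [0.587  0.2746 0.129 ] 0.084 phi 21.1
wrist [351.  203.3] [5 3 9] [0.4289 0.2647 0.129 ] 0.0824 phi 165.7
wrist [337.5 237.6] [ 4  4 11] [0.4181 0.2983 0.129 ] 0.1054 phi 149.3
[ 4.8652e+02  2.9968e+02  2.5277e+02  1.8000e+02 -1.0000e-02  3.0534e+02
 -1.9000e-01  2.9000e-01  6.0000e-02 -2.0000e-02  1.3000e-01 -1.0000e-02] 0.05231115015966268 17.1833
```

Emit:
{"name": "send_rows", "arguments": {"plan": [[[2.7, 2.7, 0, 0, 0, -2], [5.4, 5.4, 0, 0, 0, -4], [8, 8.1, 0, 0, 0, -6], [9.83, 9.95, 0, 0, 0, -6.9], [9.83, 9.95, 3.5, 0, 0, -6.9], [9.83, 9.95, 7.5, 0, 0, -6.9], [9.83, 9.95, 11, 0, 0, -6.9], [9.83, 9.95, 13.2, 0, 0, -6.9]]], "fingers": 0}}

```text
clock: 17.85
tool_pos: [0.4609, 0.1606, 0.1178]
orientation: [179.9, 0.0, -47.8]
force: [-0.5, 1.4, 0.2]
opening: 0.0049
gripper_force: 0.0
```

Emit:
{"name": "send_rows", "arguments": {"plan": [[[0, 0, 0, 0, 0, 0], [0, 0, 0, 0, 0, 0]]]}}

```text
clock: 18.02
tool_pos: [0.4622, 0.1616, 0.1203]
orientation: [179.9, -0.0, -47.7]
force: [0.5, -0.7, 0.5]
opening: 0.0003
gripper_force: 0.0
```

```bash
python3 st.py; cat > arc.py <<'E'
# rows (tool cm, deg) turning the tool clockwise about the spindle axis by given angles, pulling the radius to r
from plant import ctrl
from h import *
import sys
c=np.array([.5087,.2444]); ctrl.snapshot("wrist"); o=ctrl.get_obs()
p=o["tool_pos"]; yaw=o["orientation"][2]; T=R.from_euler("xyz",[180,0,yaw],degrees=True)
r=p[:2]-c; print("phi",np.degrees(np.arctan2(r[1],r[0])),"rad",np.hypot(*r),"yaw",yaw,"z",p[2])
for a in map(float,sys.argv[1:]):
    q=R.from_euler("z",-a,degrees=True).as_matrix()[:2,:2]@r
    d=T.inv().apply(np.r_[c+q-p[:2],0])*100; print(a,d.round(2).tolist(),a)
E
python3 arc.py 2 4 6 8 10 15 20
```

```text
[ 4.6337e+02  1.6295e+02  1.2221e+02  1.8013e+02 -3.0000e-02  3.1231e+02
  7.0000e-02  4.0000e-01  1.3000e-01  2.0000e-02  1.0000e-01  2.0000e-02] 0.000841969654301407 18.2167
phi -119.24034063372189 rad 0.09312379425166967 yaw -47.67915839913702 z 0.12226849613925075
2.0 [-0.31, 0.1, 0.0] 2.0
4.0 [-0.62, 0.18, 0.0] 4.0
6.0 [-0.94, 0.26, 0.0] 6.0
8.0 [-1.26, 0.32, 0.0] 8.0
10.0 [-1.58, 0.38, 0.0] 10.0
15.0 [-2.39, 0.46, 0.0] 15.0
20.0 [-3.2, 0.47, 0.0] 20.0
```

Emit:
{"name": "send_rows", "arguments": {"plan": [[[-0.3, 0.1, 0, 0, 0, 0], [-0.6, 0.15, 0, 0, 0, 0], [-0.8, 0.15, 0, 0, 0, 0], [-0.8, 0.15, 0, 0, 0, 0]]]}}

```text
clock: 18.6
tool_pos: [0.4556, 0.1676, 0.1209]
orientation: [-180.0, -0.0, -47.7]
force: [0.7, -0.1, -0.0]
opening: 0.0009
gripper_force: 0.4
```

```bash
python3 st.py;python3 arc.py 2 4 6 8 10 12 14 16
```

```text
[ 4.5571e+02  1.6753e+02  1.2069e+02  1.8001e+02 -0.0000e+00  3.1234e+02
  1.2000e-01 -4.8000e-01  1.2000e-01 -9.0000e-02  1.2000e-01 -0.0000e+00] 0.0004858230502960974 18.8
phi -124.5340952255672 rad 0.09345275667676425 yaw -47.68197620107055 z 0.12050831457063671
2.0 [-0.32, 0.07, 0.0] 2.0
4.0 [-0.64, 0.13, 0.0] 4.0
6.0 [-0.96, 0.17, 0.0] 6.0
8.0 [-1.29, 0.21, 0.0] 8.0
10.0 [-1.61, 0.23, 0.0] 10.0
12.0 [-1.94, 0.24, 0.0] 12.0
14.0 [-2.26, 0.24, 0.0] 14.0
16.0 [-2.59, 0.23, 0.0] 16.0
```

Emit:
{"name": "send_rows", "arguments": {"plan": [[[-0.32, 0.07, 0, 0, 0, 2], [-0.64, 0.13, 0, 0, 0, 4], [-0.96, 0.17, 0, 0, 0, 6], [-1.29, 0.21, 0, 0, 0, 8], [-1.61, 0.23, 0, 0, 0, 10], [-1.94, 0.24, 0, 0, 0, 12], [-2.26, 0.24, 0, 0, 0, 14], [-2.59, 0.23, 0, 0, 0, 16]]]}}

```text
clock: 19.52
tool_pos: [0.4366, 0.1848, 0.1205]
orientation: [180.0, -0.0, -63.8]
force: [0.4, -0.7, 0.1]
opening: 0.0005
gripper_force: 0.8
```

```bash
cat >> st.py <<'E'
y=np.radians(o["orientation"][2]); r=o["tool_pos"][:2]-[.5087,.2444]; f=np.mean(a,0)[6:9]
print("push force N",round(f[0]*np.cos(y)+f[1]*np.sin(y),2),"radial",round(f[0]*np.sin(y)-f[1]*np.cos(y),2),"phi",np.degrees(np.arctan2(r[1],r[0])).round(2),"rad mm",(np.hypot(*r)*1e3).round(1),"yaw",o["orientation"][2].round(1))
E
python3 st.py
```

```text
[ 4.3655e+02  1.8499e+02  1.2051e+02  1.7999e+02 -1.0000e-02  2.9629e+02
 -3.1000e-01 -3.8000e-01 -1.2000e-01 -2.1000e-01  2.0000e-02  2.0000e-02] 0.00118224751250227 19.7167
push force N 0.2 radial 0.45 phi -140.47 rad mm 93.4 yaw -63.6
```

```bash
python3 ball.py b | grep -v wrist
```

```text
scene [251.7 231.3] [ 8  4 26] [0.518  0.1549 0.129 ] 0.09 phi -84.1
scene [260.5 250.7] [ 6  6 25] [0.4287 0.2043 0.129 ] 0.0895 phi -153.4
```

Emit:
{"name": "send_rows", "arguments": {"plan": [[[-0.32, 0.07, 0, 0, 0, 2], [-0.64, 0.13, 0, 0, 0, 4], [-0.96, 0.17, 0, 0, 0, 6], [-1.29, 0.21, 0, 0, 0, 8], [-1.61, 0.23, 0, 0, 0, 10]]]}}

```text
clock: 20.28
tool_pos: [0.4275, 0.1979, 0.1205]
orientation: [180.0, -0.0, -73.8]
force: [2.2, -2.8, 0.0]
opening: 0.0006
gripper_force: 1.4
```

```bash
python3 st.py
```

```text
[ 4.2743e+02  1.9819e+02  1.2054e+02  1.7999e+02 -2.0000e-02  2.8630e+02
  7.3000e-01 -1.5700e+00  3.8000e-01 -6.4000e-01 -2.2000e-01  2.0000e-02] 0.00011538265058411601 20.4833
push force N 1.71 radial -0.26 phi -150.36 rad mm 93.4 yaw -73.6
```

Emit:
{"name": "send_rows", "arguments": {"plan": [[[-0.16, 0.03, 0, 0, 0, 1], [-0.32, 0.07, 0, 0, 0, 2], [-0.48, 0.1, 0, 0, 0, 3], [-0.64, 0.13, 0, 0, 0, 4]]]}}

```text
clock: 20.82
tool_pos: [0.4243, 0.2041, 0.1205]
orientation: [180.0, -0.0, -77.8]
force: [1.5, -2.9, 0.5]
opening: 0.0005
gripper_force: 1.4
```

```bash
python3 st.py
```

```text
[ 4.2428e+02  2.0428e+02  1.2054e+02  1.7999e+02 -0.0000e+00  2.8227e+02
  7.1000e-01 -2.3300e+00 -1.2000e-01 -8.8000e-01 -2.9000e-01 -1.0000e-02] 0.00038151896204815996 21.0167
push force N 2.43 radial -0.19 phi -154.55 rad mm 93.5 yaw -77.7
```

Emit:
{"name": "send_rows", "arguments": {"plan": [[[-0.16, 0.03, 0, 0, 0, 1], [-0.32, 0.07, 0, 0, 0, 2], [-0.4, 0.08, 0, 0, 0, 2.5]]]}}

```text
clock: 21.27
tool_pos: [0.4226, 0.208, 0.1205]
orientation: [180.0, -0.0, -80.3]
force: [0.3, -3.5, 0.4]
opening: 0.0001
gripper_force: 1.5
```

```bash
python3 st.py
```

```text
[ 4.2264e+02  2.0798e+02  1.2052e+02  1.7999e+02  0.0000e+00  2.7979e+02
  2.5000e-01 -2.7100e+00 -1.6000e-01 -8.9000e-01 -1.3000e-01  0.0000e+00] 0.0006986073673773731 21.4667
push force N 2.71 radial 0.21 phi -157.05 rad mm 93.5 yaw -80.2
```

Emit:
{"name": "send_rows", "arguments": {"plan": [[[-0.16, 0.03, 0, 0, 0, 1], [-0.32, 0.07, 0, 0, 0, 2], [-0.4, 0.08, 0, 0, 0, 2.5]]]}}

```text
clock: 21.72
tool_pos: [0.4211, 0.2117, 0.1205]
orientation: [180.0, -0.0, -82.8]
force: [0.4, -3.4, 0.8]
opening: 0.0005
gripper_force: 1.5
```

```bash
python3 st.py
```

```text
[ 4.2117e+02  2.1178e+02  1.2052e+02  1.7999e+02 -0.0000e+00  2.7729e+02
  7.0000e-02 -2.3200e+00 -1.2000e-01 -9.5000e-01  4.0000e-02  1.0000e-02] 0.00042010131517945326 21.9167
push force N 2.31 radial 0.22 phi -159.53 rad mm 93.4 yaw -82.7
```

Emit:
{"name": "send_rows", "arguments": {"plan": [[[-0.16, 0.03, 0, 0, 0, 1], [-0.32, 0.07, 0, 0, 0, 2], [-0.48, 0.1, 0, 0, 0, 3], [-0.64, 0.13, 0, 0, 0, 4], [-0.8, 0.15, 0, 0, 0, 5]]]}}

```text
clock: 22.33
tool_pos: [0.4186, 0.2195, 0.1205]
orientation: [180.0, -0.0, -87.8]
force: [-0.1, -3.6, -0.2]
opening: 0.0003
gripper_force: 1.6
```

```bash
python3 st.py
```

```text
[ 4.1867e+02  2.1968e+02  1.2053e+02  1.7999e+02  1.0000e-02  2.7227e+02
  1.2000e-01 -1.9900e+00  5.0000e-02 -8.5000e-01  2.6000e-01  0.0000e+00] 0.0004789995140353411 22.5333
push force N 1.99 radial -0.04 phi -164.62 rad mm 93.3 yaw -87.7
```

Emit:
{"name": "send_rows", "arguments": {"plan": [[[-0.16, 0.03, 0, 0, 0, 1], [-0.32, 0.07, 0, 0, 0, 2], [-0.48, 0.1, 0, 0, 0, 3], [-0.64, 0.13, 0, 0, 0, 4], [-0.8, 0.15, 0, 0, 0, 5]]]}}

```text
clock: 22.95
tool_pos: [0.4168, 0.2274, 0.1205]
orientation: [180.0, -0.0, -92.8]
force: [-0.6, -3.0, 0.3]
opening: 0.0002
gripper_force: 1.7
```

```bash
python3 st.py
```

```text
[ 4.1688e+02  2.2762e+02  1.2053e+02  1.7999e+02  1.0000e-02  2.6726e+02
 -1.1700e+00 -2.7500e+00 -1.2000e-01 -8.8000e-01  4.6000e-01 -0.0000e+00] 0.00042418973686880485 23.15
push force N 2.8 radial 1.04 phi -169.61 rad mm 93.3 yaw -92.7
```

Emit:
{"name": "send_rows", "arguments": {"plan": [[[-0.16, 0.03, 0, 0, 0, 1], [-0.32, 0.07, 0, 0, 0, 2], [-0.48, 0.1, 0, 0, 0, 3], [-0.64, 0.13, 0, 0, 0, 4], [-0.8, 0.15, 0, 0, 0, 5]]]}}

```text
clock: 23.57
tool_pos: [0.4154, 0.2343, 0.1203]
orientation: [180.0, -0.1, -97.8]
force: [0.3, -8.6, 0.6]
opening: 0.0006
gripper_force: 3.8
```

```bash
python3 st.py; python3 ball.py c | grep -v wrist
```

```text
[ 4.1545e+02  2.3437e+02  1.2028e+02  1.7996e+02 -1.4000e-01  2.6221e+02
  8.0000e-02 -6.7500e+00  9.3000e-01 -2.5800e+00  5.0000e-02  2.0000e-02] 0.0005592529228115124 23.7667
push force N 6.68 radial -0.99 phi -173.85 rad mm 93.8 yaw -97.7
scene [249.8 260.4] [ 6  5 23] [0.4172 0.2553 0.129 ] 0.0921 phi 173.2
top [187.1 262.5] [ 7 12 61] [0.4243 0.2198 0.129 ] 0.088 phi -163.7
```

Emit:
{"name": "send_rows", "arguments": {"plan": [[[-0.08, 0.015, 0, 0, 0, 0.5], [-0.16, 0.03, 0, 0, 0, 1], [-0.24, 0.05, 0, 0, 0, 1.5], [-0.32, 0.07, 0, 0, 0, 2]]]}}

```text
clock: 24.25
tool_pos: [0.415, 0.237, 0.1202]
orientation: [179.9, -0.2, -99.8]
force: [1.2, -9.1, 1.5]
opening: 0.0007
gripper_force: 4.1
```

```bash
python3 st.py
```

```text
[ 4.1504e+02  2.3709e+02  1.2016e+02  1.7995e+02 -1.9000e-01  2.6022e+02
  7.8000e-01 -8.6900e+00  7.3000e-01 -3.1700e+00 -6.0000e-02  4.0000e-02] 0.0005802300588155328 24.45
push force N 8.43 radial -2.24 phi -175.54 rad mm 93.9 yaw -99.8
```

Emit:
{"name": "send_rows", "arguments": {"plan": [[[-0.08, 0.015, 0, 0, 0, 0.5], [-0.16, 0.03, 0, 0, 0, 1], [-0.16, 0.03, 0, 0, 0, 1]]]}}

```text
clock: 24.7
tool_pos: [0.4149, 0.2385, 0.1201]
orientation: [179.9, -0.2, -100.8]
force: [1.5, -9.1, 1.0]
opening: 0.0005
gripper_force: 4.1
```

```bash
python3 st.py
```

```text
[ 4.1490e+02  2.3850e+02  1.2010e+02  1.7994e+02 -2.1000e-01  2.5924e+02
  6.5000e-01 -9.4300e+00  1.1300e+00 -3.3300e+00  1.0000e-02  0.0000e+00] 0.00014958273854576252 24.9
push force N 9.14 radial -2.4 phi -176.4 rad mm 94.0 yaw -100.8
```

Emit:
{"name": "send_rows", "arguments": {"plan": [[[-0.08, 0.015, 0, 0, 0, 0.5], [-0.16, 0.03, 0, 0, 0, 1], [-0.24, 0.05, 0, 0, 0, 1.5], [-0.32, 0.07, 0, 0, 0, 2]]]}}

```text
clock: 25.23
tool_pos: [0.4146, 0.2414, 0.12]
orientation: [179.9, -0.3, -102.8]
force: [0.3, -9.9, 1.2]
opening: 0.0004
gripper_force: 4.7
```

```bash
python3 st.py
```

```text
[ 4.1464e+02  2.4145e+02  1.1999e+02  1.7994e+02 -2.5000e-01  2.5722e+02
  1.2000e-01 -1.0210e+01  8.0000e-01 -3.6900e+00  1.0000e-02  5.0000e-02] 0.0005227807623784027 25.4333
push force N 9.93 radial -2.37 phi -178.2 rad mm 94.1 yaw -102.8
```

Emit:
{"name": "send_rows", "arguments": {"plan": [[[-0.08, 0.015, 0, 0, 0, 0.5], [-0.16, 0.03, 0, 0, 0, 1], [-0.16, 0.03, 0, 0, 0, 1]]]}}

```text
clock: 25.68
tool_pos: [0.4146, 0.2428, 0.1199]
orientation: [179.9, -0.3, -103.8]
force: [0.3, -10.3, 1.0]
opening: 0.0003
gripper_force: 4.7
```

```bash
python3 st.py; python3 st.py
```

```text
[ 4.1456e+02  2.4285e+02  1.1993e+02  1.7993e+02 -2.7000e-01  2.5623e+02
 -3.6000e-01 -1.0460e+01  1.7100e+00 -3.8200e+00  1.5000e-01  4.0000e-02] 0.0010349121333093976 25.8833
push force N 10.24 radial -2.14 phi -179.07 rad mm 94.1 yaw -103.8
[ 4.1457e+02  2.4284e+02  1.1994e+02  1.7993e+02 -2.7000e-01  2.5623e+02
 -2.2000e-01 -1.0240e+01  1.5300e+00 -3.8200e+00  1.6000e-01  1.0000e-02] 0.0003716132383029952 26.0833
push force N 10.0 radial -2.22 phi -179.07 rad mm 94.1 yaw -103.8
```

Emit:
{"name": "send_rows", "arguments": {"plan": [[[-0.08, 0.015, 0, 0, 0, 0.5], [-0.16, 0.03, 0, 0, 0, 1], [-0.24, 0.05, 0, 0, 0, 1.5], [-0.32, 0.07, 0, 0, 0, 2]]]}}

```text
clock: 26.42
tool_pos: [0.4145, 0.2457, 0.1198]
orientation: [179.9, -0.3, -105.8]
force: [-0.6, -13.0, 1.4]
opening: 0.0003
gripper_force: 5.3
```

```bash
python3 st.py
```

```text
[ 4.1445e+02  2.4577e+02  1.1981e+02  1.7993e+02 -3.2000e-01  2.5421e+02
 -2.0000e-02 -1.1340e+01  1.9600e+00 -4.1900e+00  2.2000e-01  4.0000e-02] 0.0004595291213735287 26.6167
push force N 10.92 radial -3.07 phi 179.17 rad mm 94.3 yaw -105.8
```

Emit:
{"name": "send_rows", "arguments": {"plan": [[[-0.08, 0.015, 0, 0, 0, 0.5], [-0.16, 0.03, 0, 0, 0, 1], [-0.16, 0.03, 0, 0, 0, 1]]]}}

```text
clock: 26.87
tool_pos: [0.4144, 0.2472, 0.1197]
orientation: [179.9, -0.4, -106.8]
force: [-0.8, -12.4, 2.4]
opening: 0.0002
gripper_force: 5.4
```

```bash
python3 st.py; python3 st.py
```

```text
[ 4.1446e+02  2.4717e+02  1.1976e+02  1.7992e+02 -3.4000e-01  2.5322e+02
 -1.0200e+00 -1.1850e+01  1.5400e+00 -4.3300e+00  3.9000e-01  5.0000e-02] -7.176482377514932e-05 27.0667
push force N 11.64 radial -2.44 phi 178.32 rad mm 94.3 yaw -106.8
[ 4.1446e+02  2.4716e+02  1.1975e+02  1.7992e+02 -3.4000e-01  2.5322e+02
 -1.0100e+00 -1.1270e+01  1.9100e+00 -4.3200e+00  3.8000e-01  5.0000e-02] 0.0005354894715969357 27.2667
push force N 11.08 radial -2.28 phi 178.33 rad mm 94.3 yaw -106.8
```

Emit:
{"name": "send_rows", "arguments": {"plan": [[[-0.08, 0.015, 0, 0, 0, 0.5], [-0.16, 0.03, 0, 0, 0, 1], [-0.24, 0.05, 0, 0, 0, 1.5], [-0.24, 0.05, 0, 0, 0, 1.5]]]}}

```text
clock: 27.6
tool_pos: [0.4145, 0.2493, 0.1196]
orientation: [179.9, -0.4, -108.3]
force: [-1.0, -12.7, 2.5]
opening: 0.001
gripper_force: 5.7
```

```bash
python3 st.py; python3 st.py; python3 st.py; python3 ball.py d | grep -v wrist
```

```text
[ 4.1447e+02  2.4933e+02  1.1964e+02  1.7992e+02 -3.8000e-01  2.5172e+02
 -8.6000e-01 -1.2220e+01  2.2200e+00 -4.5300e+00  5.4000e-01  5.0000e-02] 0.00017310451687710106 27.8
push force N 11.88 radial -3.01 phi 177.02 rad mm 94.4 yaw -108.3
[ 4.1447e+02  2.4933e+02  1.1965e+02  1.7992e+02 -3.8000e-01  2.5172e+02
 -1.3300e+00 -1.2490e+01  1.7100e+00 -4.5600e+00  5.6000e-01  4.0000e-02] 0.000483792623516195 28.0
push force N 12.28 radial -2.66 phi 177.0 rad mm 94.4 yaw -108.3
[ 4.1447e+02  2.4932e+02  1.1966e+02  1.7992e+02 -3.8000e-01  2.5172e+02
 -1.2900e+00 -1.2230e+01  2.1700e+00 -4.5600e+00  5.4000e-01  4.0000e-02] 0.00043281956540468616 28.2
push force N 12.01 radial -2.61 phi 177.0 rad mm 94.3 yaw -108.3
scene [245.2 262. ] [ 5  5 20] [0.4205 0.2689 0.129 ] 0.0915 phi 164.5
top [181.2 265. ] [ 9 11 62] [0.4177 0.2339 0.129 ] 0.0916 phi -173.4
```

Emit:
{"name": "send_rows", "arguments": {"plan": [[[-0.04, 0.01, 0, 0, 0, 0.3], [-0.1, 0.02, 0, 0, 0, 0.6], [-0.1, 0.02, 0, 0, 0, 0.6]]]}}

```text
clock: 28.6
tool_pos: [0.4145, 0.2502, 0.1196]
orientation: [179.9, -0.4, -108.9]
force: [-1.0, -12.2, 2.2]
opening: 0.0002
gripper_force: 5.9
```

```bash
python3 st.py; python3 st.py
```

```text
[ 4.1448e+02  2.5014e+02  1.1959e+02  1.7992e+02 -4.0000e-01  2.5111e+02
 -1.6800e+00 -1.2440e+01  2.8800e+00 -4.7000e+00  6.3000e-01  2.0000e-02] 0.0004385417632309296 28.8
push force N 12.31 radial -2.44 phi 176.52 rad mm 94.4 yaw -108.9
[ 4.1448e+02  2.5014e+02  1.1960e+02  1.7992e+02 -4.0000e-01  2.5112e+02
 -1.7200e+00 -1.2960e+01  2.4400e+00 -4.7000e+00  6.2000e-01  3.0000e-02] 0.00031092301719639985 29.0
push force N 12.82 radial -2.56 phi 176.5 rad mm 94.4 yaw -108.9
```

Emit:
{"name": "send_rows", "arguments": {"plan": [[[0.5, 0, 0, 0, 0, 0], [1.5, 0, 0, 0, 0, 0], [2.5, 0, 0, 0, 0, 0], [2.5, 0, -3.5, 0, 0, 0], [2.5, 0, -7.5, 0, 0, 0], [2.5, 0, -11.5, 0, 0, 0], [2.5, 0, -14, 0, 0, 0], [2.5, 0, -14, 0, 0, 0]]]}}

```text
clock: 29.67
tool_pos: [0.4104, 0.2319, 0.2672]
orientation: [-179.7, 0.6, -108.8]
force: [-0.4, 0.1, 0.1]
opening: 0.0004
gripper_force: 0.0
```

```bash
cat > go.py <<'E'
from plant import ctrl
from h import *
import sys
x,y,z,w=map(float,sys.argv[1:]); ctrl.snapshot("wrist"); o=ctrl.get_obs(); T=R.from_euler("xyz",[180,0,o["orientation"][2]],degrees=True)
print("now",o["tool_pos"].round(4),o["orientation"].round(2),"move cm",(T.inv().apply(np.array([x,y,z])-o["tool_pos"])*100).round(2),"tool turn",-(w-o["orientation"][2]))
E
python3 ball.py e | grep -v wrist; python3 st.py; python3 go.py .5083 .2444 .2 -68
```

```text
scene [245.4 261.9] [ 4  3 11] [0.4208 0.2682 0.129 ] 0.0911 phi 164.8
top [171.9 271.8] [10 14 95] [0.4005 0.2564 0.129 ] 0.1089 phi 173.7
[ 4.0756e+02  2.2955e+02  2.5966e+02  1.7996e+02 -5.0000e-02  2.5120e+02
 -5.8000e-01  3.0000e-01 -3.4000e-01  5.0000e-02  9.0000e-02 -0.0000e+00] 0.0003390983159566716 30.0167
push force N -0.1 radial 0.65 phi -171.64 rad mm 102.2 yaw -108.8
now [0.4077 0.2296 0.2596] [ 1.7996e+02 -9.0000e-02 -1.0879e+02] move cm [-4.64 -9.05  5.96] tool turn -40.787168395057535
```

Emit:
{"name": "send_rows", "arguments": {"plan": [[[-0.8, -1.6, 0, 0, 0, -6.8], [-1.6, -3.2, 0, 0, 0, -13.6], [-2.4, -4.8, 0, 0, 0, -20.4], [-3.2, -6.4, 0, 0, 0, -27.2], [-4, -8, 0, 0, 0, -34], [-4.64, -9.05, 2, 0, 0, -40.8], [-4.64, -9.05, 5, 0, 0, -40.8], [-4.64, -9.05, 6, 0, 0, -40.8]]], "fingers": 0.6}}

```text
clock: 30.73
tool_pos: [0.5072, 0.2435, 0.1957]
orientation: [179.6, -0.1, -68.1]
force: [-1.3, -0.1, -0.3]
opening: 0.0481
gripper_force: 0.0
```

Emit:
{"name": "send_rows", "arguments": {"plan": [[[0, 0, 0, 0, 0, 0], [0, 0, 0, 0, 0, 0]]]}}

```text
clock: 30.9
tool_pos: [0.5085, 0.2444, 0.2005]
orientation: [179.9, -0.1, -68.0]
force: [-0.8, 0.3, 1.2]
opening: 0.0523
gripper_force: 0.0
```

```bash
python3 go.py .5083 .2444 .1427 -68; python3 - <<'E'
from plant import ctrl
from h import *
s=ctrl.snapshot("wrist"); np.savez("w6.npz",**s); o=ctrl.get_obs(); g=s["img"].astype(int)
# expected bar axis and column in this view
y=np.radians(-68); u=np.array([np.cos(y),np.sin(y)])
for l in (.02,.04,.06,.08,.1,.12): print(l,proj(s,np.r_[np.array([.5083,.2444])+u*l,.165],True).round(1))
for r in range(10,260,25): print(r,g[r,240:316:2].mean(1).round().astype(int).tolist())
E
```

```text
now [0.5089 0.2449 0.2016] [-1.7995e+02 -2.0000e-02 -6.7990e+01] move cm [0.02 0.08 5.89] tool turn 0.01402584099098192
0.02 [278.5 205.5]
0.04 [278.5 173.7]
0.06 [278.5 140.7]
0.08 [278.5 107.1]
0.1 [278.5  73.7]
0.12 [278.5  41. ]
10 [96, 95, 91, 86, 88, 94, 98, 92, 81, 69, 61, 59, 64, 69, 79, 90, 96, 96, 93, 96, 97, 93, 92, 96, 110, 120, 121, 125, 116, 98, 84, 70, 63, 67, 72, 80, 74, 68]
35 [66, 65, 80, 95, 93, 89, 89, 95, 94, 76, 85, 91, 95, 100, 99, 99, 96, 87, 84, 73, 59, 52, 70, 76, 89, 91, 87, 57, 34, 27, 28, 26, 27, 70, 84, 92, 97, 85]
60 [216, 216, 217, 216, 216, 217, 216, 217, 217, 217, 215, 166, 150, 166, 174, 178, 173, 162, 148, 126, 93, 91, 79, 101, 132, 149, 156, 161, 164, 165, 167, 167, 166, 162, 148, 119, 119, 77]
85 [217, 217, 217, 217, 217, 217, 217, 218, 217, 218, 217, 203, 147, 160, 172, 179, 179, 169, 156, 140, 113, 88, 87, 88, 85, 89, 86, 123, 180, 181, 161, 123, 99, 85, 88, 90, 104, 114]
110 [113, 101, 82, 70, 70, 70, 71, 78, 89, 99, 104, 103, 89, 78, 81, 83, 86, 86, 84, 78, 72, 83, 115, 116, 116, 116, 116, 115, 116, 119, 116, 116, 116, 113, 117, 115, 115, 110
[... 178 characters left out ...]
106, 100]
160 [91, 89, 89, 86, 89, 91, 90, 91, 96, 108, 114, 117, 117, 101, 75, 81, 85, 86, 86, 83, 80, 76, 88, 114, 113, 117, 117, 117, 118, 115, 114, 116, 117, 117, 111, 98, 86, 87]
185 [182, 181, 179, 183, 187, 185, 179, 115, 110, 116, 108, 87, 83, 76, 71, 76, 84, 84, 83, 83, 83, 80, 76, 72, 70, 75, 83, 91, 105, 113, 116, 114, 113, 102, 86, 83, 112, 164]
210 [181, 182, 184, 188, 189, 178, 129, 56, 40, 41, 42, 39, 41, 37, 43, 69, 79, 84, 84, 86, 82, 83, 77, 63, 35, 37, 34, 38, 35, 33, 37, 58, 79, 130, 178, 181, 185, 186]
235 [111, 110, 163, 184, 181, 193, 204, 100, 48, 48, 45, 52, 46, 47, 57, 74, 54, 47, 75, 76, 62, 52, 45, 57, 66, 87, 104, 87, 73, 59, 77, 85, 127, 174, 183, 184, 172, 155]
```

Emit:
{"name": "send_rows", "arguments": {"plan": [[[0.02, 0.05, 1, 0, 0, -2.3], [0.02, 0.05, 3, 0, 0, -2.3], [0.02, 0.05, 5, 0, 0, -2.3], [0.02, 0.05, 5.8, 0, 0, -2.3], [0.02, 0.05, 5.8, 0, 0, -2.3], [0.02, 0.05, 5.8, 0, 0, -2.3]]]}}

```text
clock: 31.5
tool_pos: [0.5087, 0.2447, 0.1438]
orientation: [-179.9, -0.0, -65.7]
force: [0.7, 0.3, 0.5]
opening: 0.0525
gripper_force: 0.0
```

Emit:
{"name": "send_rows", "arguments": {"plan": [[[0, 0, 0, 0, 0, 0], [0, 0, 0, 0, 0, 0], [0, 0, 0, 0, 0, 0], [0, 0, 0, 0, 0, 0], [0, 0, 0, 0, 0, 0]]], "fingers": 0}}

```text
clock: 31.92
tool_pos: [0.5085, 0.2445, 0.1433]
orientation: [-179.9, 0.0, -65.7]
force: [-1.2, 0.8, 3.6]
opening: 0.0316
gripper_force: 30.0
```

```bash
python3 st.py
```

```text
[ 5.0850e+02  2.4451e+02  1.4325e+02  1.8005e+02  1.0000e-02  2.9433e+02
 -1.7500e+00 -2.3000e-01  5.4800e+00 -4.0000e-02  8.2000e-01 -2.0000e-02] 0.03195447337990107 32.1167
push force N -0.51 radial 1.69 phi 150.74 rad mm 0.2 yaw -65.7
```

Emit:
{"name": "send_rows", "arguments": {"plan": [[[0, 0, -0.3, 0, 0, 0], [0, 0, -0.7, 0, 0, 0], [0, 0, -1.1, 0, 0, 0], [0, 0, -1.5, 0, 0, 0], [0, 0, -1.9, 0, 0, 0], [0, 0, -2.4, 0, 0, 0], [0, 0, -3, 0, 0, 0], [0, 0, -3.6, 0, 0, 0]]]}}

```text
clock: 32.78
tool_pos: [0.5081, 0.2442, 0.1791]
orientation: [180.0, -0.0, -65.7]
force: [-0.3, -0.1, -2.7]
opening: 0.0318
gripper_force: 30.0
```

```bash
python3 st.py
```

```text
[ 5.0856e+02  2.4452e+02  1.7965e+02  1.8007e+02  2.0000e-02  2.9432e+02
 -1.0000e-02 -4.0000e-02 -2.2500e+00  3.0000e-02  1.0000e-01 -2.0000e-02] 0.03205730417472444 32.9833
push force N 0.03 radial 0.03 phi -175.31 rad mm 0.5 yaw -65.7
```

Emit:
{"name": "send_rows", "arguments": {"plan": [[[0, 0, -2, 0, 0, -3], [0, 0, -4, 0, 0, -10], [0, 0, -4, 0, 0, -17], [0, 0, -4, 0, 0, -24], [0, 0, -4, 0, 0, -31], [0, 0, -4, 0, 0, -38], [0, 0, -4, 0, 0, -45], [0, 0, -4, 0, 0, -52]]]}}

```text
clock: 33.65
tool_pos: [0.508, 0.2441, 0.2181]
orientation: [180.0, 0.0, -13.3]
force: [0.4, -0.3, -2.2]
opening: 0.0317
gripper_force: 30.0
```

Emit:
{"name": "send_rows", "arguments": {"plan": [[[0, 3, 0, 0, 0, -3], [0, 7, 0, 0, 0, -6], [0, 11, 0, 0, 0, -9], [0, 15, 0, 0, 0, -12], [0, 19, 0, 0, 0, -15], [0, 23, 0, 0, 0, -18], [0, 27, 0, 0, 0, -22], [0, 30, 0, 0, 0, -26]]]}}

```text
clock: 34.32
tool_pos: [0.4356, -0.0494, 0.2184]
orientation: [-180.0, 0.0, 12.5]
force: [0.2, -0.6, -3.3]
opening: 0.0316
gripper_force: 30.0
```

```bash
python3 - <<'E'
from plant import ctrl
from h import *
t=ctrl.snapshot("scene")
# tray outline (dark green-grey) vs. start
for n,s in (("start",dict(np.load("scene0.npz"))),("now",t)):
    im=s["img"].astype(int); m=((im[...,1]>im[...,0]+3)&(im.max(2)<90)).astype(np.uint8); m[:215]=0;m[258:]=0;m[:,:280]=0;m[:,372:]=0
    m=cv2.morphologyEx(m,cv2.MORPH_OPEN,np.ones((3,3))); k,l,st,ce=cv2.connectedComponentsWithStats(m); i=1+st[1:,4].argmax(); print(n,st[i],ce[i])
E
python3 go.py .4485 -.1153 .06 14.4
```

```text
start [ 285  223   81   35 1030] [327.52524272 240.58252427]
now [297 229  73  29 904] [338.38827434 242.5829646 ]
now [ 0.4353 -0.0504  0.2184] [1.800e+02 5.000e-02 1.228e+01] move cm [-0.09  6.62 15.84] tool turn -2.119839581750817
```

Emit:
{"name": "send_rows", "arguments": {"plan": [[[0, 3, 0, 0, 0, -1], [0, 5.5, 0, 0, 0, -2.1], [-0.09, 6.62, 2, 0, 0, -2.1], [-0.09, 6.62, 6, 0, 0, -2.1], [-0.09, 6.62, 10, 0, 0, -2.1], [-0.09, 6.62, 14, 0, 0, -2.1], [-0.09, 6.62, 15.5, 0, 0, -2.1], [-0.09, 6.62, 15.5, 0, 0, -2.1]]]}}

```text
clock: 35.08
tool_pos: [0.4474, -0.1121, 0.0596]
orientation: [-179.9, 0.5, 14.4]
force: [-0.4, -0.1, -2.2]
opening: 0.0316
gripper_force: 30.0
```

```bash
python3 - <<'E'
from plant import ctrl
from h import *
s=ctrl.snapshot("wrist"); a=dict(np.load("w3.npz"))
for n,q in (("w3",a),("now",s)):
    im=q["img"].astype(int); 
    for r in (60,100,140): 
        row=im[r]; m=(row[:,1]>=row[:,0])&(row.max(1)<125)&(np.arange(560)>180)&(np.arange(560)<400); x=np.where(m)[0]
        z=[onz(q,(v,r),.012,True)[:2].round(3).tolist() for v in (np.percentile(x,1),np.percentile(x,99))] if len(x) else None; print(n,r,len(x),z)
    g=im[:, 300,:]; 
E
python3 go.py .4485 -.1153 .0173 14.4
```

```text
w3 60 30 [[0.552, -0.046], [0.579, -0.145]]
w3 100 26 [[0.522, -0.054], [0.548, -0.151]]
w3 140 26 [[0.493, -0.061], [0.518, -0.158]]
now 60 41 [[0.545, -0.048], [0.572, -0.145]]
now 100 34 [[0.52, -0.053], [0.546, -0.15]]
now 140 31 [[0.496, -0.061], [0.521, -0.157]]
now [ 0.4508 -0.1119  0.0636] [1.7998e+02 7.0000e-02 1.4440e+01] move cm [-0.31  0.27  4.63] tool turn 0.040336346701691284
```

Emit:
{"name": "send_rows", "arguments": {"plan": [[[-0.3, 0.27, 1, 0, 0, 0], [-0.3, 0.27, 2.2, 0, 0, 0], [-0.3, 0.27, 3.2, 0, 0, 0], [-0.3, 0.27, 3.9, 0, 0, 0], [-0.3, 0.27, 4.3, 0, 0, 0], [-0.3, 0.27, 4.5, 0, 0, 0], [-0.3, 0.27, 4.5, 0, 0, 0]]]}}

```text
clock: 35.77
tool_pos: [0.4488, -0.1153, 0.019]
orientation: [180.0, -0.0, 14.4]
force: [0.1, -0.6, -1.3]
opening: 0.0318
gripper_force: 30.0
```

```bash
python3 st.py
```

```text
[ 4.4881e+02 -1.1530e+02  1.9150e+01  1.7999e+02 -6.0000e-02  1.4430e+01
  9.0000e-02  1.8000e-01 -2.4500e+00 -1.1000e-01  1.4000e-01  0.0000e+00] 0.03196882375602539 35.9667
push force N 0.13 radial -0.15 phi -99.46 rad mm 364.7 yaw 14.4
```

Another 1.5–2 mm down to touch.

Emit:
{"name": "send_rows", "arguments": {"plan": [[[0, 0, 0.06, 0, 0, 0], [0, 0, 0.12, 0, 0, 0], [0, 0, 0.18, 0, 0, 0], [0, 0, 0.18, 0, 0, 0]]]}}

```text
clock: 36.3
tool_pos: [0.4485, -0.1154, 0.0174]
orientation: [180.0, -0.0, 14.4]
force: [-2.5, 2.0, 7.4]
opening: 0.0318
gripper_force: 30.0
```

```bash
python3 st.py
```

```text
[ 4.4850e+02 -1.1537e+02  1.7360e+01  1.7999e+02 -3.0000e-02  1.4430e+01
 -2.9400e+00  1.0900e+00  6.8700e+00  4.6000e-01  1.1100e+00 -0.0000e+00] 0.031619470399606074 36.5
push force N -2.57 radial -1.79 phi -99.5 rad mm 364.8 yaw 14.4
```

Emit:
{"name": "send_rows", "arguments": {"plan": [[[0, 0, 0, 0, 0, 0], [0, 0, 0, 0, 0, 0], [0, 0, 0, 0, 0, 0], [0, 0, 0, 0, 0, 0], [0, 0, 0, 0, 0, 0]]], "fingers": 0.55}}

```text
clock: 36.92
tool_pos: [0.4483, -0.1154, 0.0167]
orientation: [180.0, 0.0, 14.4]
force: [0.2, 0.5, -0.7]
opening: 0.0478
gripper_force: 0.0
```

Emit:
{"name": "send_rows", "arguments": {"plan": [[[0, 0, -1, 0, 0, 0], [0, 0, -3, 0, 0, 0], [0, 0, -6, 0, 0, 0], [0, 0, -8.4, 0, 0, 0], [0, 0, -8.4, 0, 0, 0], [0, 0, -8.4, 0, 0, 0], [0, 0, -8.4, 0, 0, 0]]]}}

```text
clock: 37.5
tool_pos: [0.4479, -0.1154, 0.1004]
orientation: [-180.0, 0.0, 14.4]
force: [-0.0, -0.7, -0.4]
opening: 0.0482
gripper_force: 0.0
```

```bash
python3 - <<'E'
from plant import ctrl
from h import *
s=ctrl.snapshot("wrist"); o=ctrl.get_obs(); print(o["tool_pos"],o["opening"],o["force"])
g=cv2.cvtColor(s["img"],cv2.COLOR_RGB2GRAY).astype(int); a=cv2.cvtColor(dict(np.load("w3.npz"))["img"],cv2.COLOR_RGB2GRAY).astype(int)
for n,q in (("w3",a),("now",g)):
    print(n,"bar bright cols",[(np.where(q[r,200:360]>150)[0].mean()+200).round(1) for r in (60,100,140,170)],"hub cols",np.where(q[225,248:306]>70)[0][[0,-1]]+248,"hub bottom",q[238:254,262].tolist())
E
python3 ball.py f | grep -v wrist; python3 go.py .45 -.115 .3 14.4
```

```text
[ 0.44755933 -0.11541639  0.099951  ] 0.0481591611548273 [ 0.73698052 -0.12132636  0.73588574]
w3 bar bright cols [np.float64(275.5), np.float64(238.8), np.float64(258.8), np.float64(277.2)] hub cols [254 298] hub bottom [79, 80, 79, 78, 80, 77, 78, 71, 64, 60, 60, 60, 59, 63, 63, 62]
now bar bright cols [np.float64(276.5), np.float64(239.3), np.float64(259.3), np.float64(275.2)] hub cols [256 299] hub bottom [79, 79, 78, 78, 80, 76, 73, 67, 60, 64, 57, 60, 61, 62, 63, 63]
scene [246.5 261.5] [ 4  4 14] [0.4199 0.2649 0.129 ] 0.0911 phi 167.0
now [ 0.4477 -0.1155  0.0999] [-1.7999e+02  1.1000e-01  1.4410e+01] move cm [ 2.300e-01  1.000e-02 -2.001e+01] tool turn 0.011009357299023748
```

Emit:
{"name": "send_rows", "arguments": {"plan": [[[0, 0, -3, 0, 0, 0], [0, 0, -7, 0, 0, 0], [0, 0, -11, 0, 0, 0], [-1, -4, -13, 0, 0, 3], [-2, -8, -13, 0, 0, 6], [-2, -12, -13, 0, 0, 9], [-2, -16, -13, 0, 0, 11], [-2, -20, -13, 0, 0, 11]]]}}

```text
clock: 38.42
tool_pos: [0.378, 0.0746, 0.2308]
orientation: [-180.0, -0.0, 3.2]
force: [0.8, 0.5, 0.3]
opening: 0.0479
gripper_force: 0.0
```

```bash
python3 go.py .4238 .2401 .182 3.5
```

```text
now [0.3775 0.0804 0.231 ] [-1.7987e+02 -8.0000e-02  3.6200e+00] move cm [  5.63 -15.64   4.9 ] tool turn 0.11842867312624117
```

Emit:
{"name": "send_rows", "arguments": {"plan": [[[1.3, -3.8, 0, 0, 0, 0], [2.6, -7.6, 0, 0, 0, 0], [3.9, -11.4, 0, 0, 0, 0], [5.63, -15, 0, 0, 0, 0], [5.63, -15.6, 3, 0, 0, 0], [5.63, -15.6, 4.8, 0, 0, 0], [5.63, -15.6, 4.8, 0, 0, 0], [5.63, -15.6, 4.8, 0, 0, 0]]]}}

```text
clock: 39.13
tool_pos: [0.4256, 0.2318, 0.1818]
orientation: [179.8, 0.1, 3.4]
force: [-0.0, 0.6, 1.1]
opening: 0.0483
gripper_force: 0.0
```

```bash
cat > sq.py <<'E'
from plant import ctrl
from h import *
ctrl.snapshot("top"); s=ctrl.snapshot("wrist"); np.savez("w7.npz",**s)
for n,q in (("w2",dict(np.load("w2.npz"))),("now",s)):
    g=cv2.cvtColor(q["img"],cv2.COLOR_RGB2GRAY)
    big=cv2.resize(g[60:140,240:320],None,fx=4,fy=4,interpolation=cv2.INTER_CUBIC)
    p=proj(q,(.5083,.2444,.155),True); 
    c=cv2.HoughCircles(cv2.GaussianBlur(big,(5,5),0),cv2.HOUGH_GRADIENT,1,40,param1=60,param2=12,minRadius=26,maxRadius=55)
    print(n,"pred",p.round(1),"circles",None if c is None else [(240+x/4,60+y/4,r/4) for x,y,r in c[0][:3]])
    lsd=cv2.createLineSegmentDetector(cv2.LSD_REFINE_STD); L=lsd.detect(big)[0][:,0]
    for x1,y1,x2,y2 in L:
        A=np.array([240+x1/4,60+y1/4]);B=np.array([240+x2/4,60+y2/4]); n_=np.linalg.norm(A-B); d=B-A
        off=abs(d[0]*(p[1]+2-A[1])-d[1]*(p[0]-A[0]))/n_; mid=np.hypot(*((A+B)/2-p-[0,2]))
        if n_>5 and 8<off<18 and mid<20:
            P,Q=onz(q,A,.145,True),onz(q,B,.145,True); print("  len",n_.round(1),"off",off.round(1),"mid",((A+B)/2).round(1),"angle mod 90",(np.degrees(np.arctan2(*(Q-P)[1::-1]))%90).round(1))
E
python3 sq.py
```

```text
w2 pred [278.5  98.6] circles [(np.float32(279.125), np.float32(99.125), np.float32(8.4)), (np.float32(303.375), np.float32(101.375), np.float32(10.725)), (np.float32(281.375), np.float32(117.875), np.float32(7.7))]
  len 10.2 off 14.0 mid [290.3 109.9] angle mod 90 76.7
  len 5.7 off 8.1 mid [286.5 102.6] angle mod 90 71.9
  len 8.9 off 14.3 mid [293.6  96.8] angle mod 90 85.7
  len 6.7 off 11.4 mid [286.3 109.2] angle mod 90 37.2
  len 5.3 off 16.2 mid [284.7 116.8] angle mod 90 3.9
  len 6.2 off 9.3 mid [286.2  95.4] angle mod 90 37.4
  len 5.5 off 9.5 mid [282.5  91.9] angle mod 90 66.5
  len 8.7 off 12.8 mid [289.1  93.3] angle mod 90 33.3
  len 5.7 off 11.0 mid [280.8 111.5] angle mod 90 8.3
  len 6.2 off 12.2 mid [274.2 113.4] angle mod 90 9.5
  len 7.5 off 11.8 mid [268.2 106.3] angle mod 90 35.9
  len 5.7 off 9.6 mid [277.   91.1] angle mod 90 10.7
  len 7.5 off 13.2 mid [272.1  89.1] angle mod 90 37.2
now pred [264.2 102.4] circles [(np.float32(264.375), np.float32(102.875), np.float32(8.575)), (np.float32(282.125), np.float32(100.125), np.float32(11.025)), (np.float32(274.875), np.float32(119.625), np.float32(11.375))]
  len 6.6 off 15.3 mid [269.7 119.5] angle mod 90 4.9
  len 9.8 off 14.7 mid [279.6 106.2] angle mod 90 15.7
  len 10.6 off 12.7 mid [274.9 114.5] angle mod 90 18.8
  len 6.8 off 9.1 mid [272.   99.6] angle mod 90 25.6
  len 9.9 off 11.9 mid [275.5 108.2] angle mod 90 66.6
  len 9.8 off 14.8 mid [277.   96.4] angle mod 90 23.3
  len 8.2 off 12.7 mid [262.7 117.2] angle mod 90 7.0
  len 6.1 off 9.8 mid [268.6  95.6] angle mod 90 61.3
  len 6.0 off 17.9 mid [270.6 121.7] angle mod 90 9.3
  len 8.4 off 13.4 mid [270.9  92.7] angle mod 90 60.9
  len 6.8 off 10.7 mid [259.6 114.1] angle mod 90 68.4
  len 5.9 off 12.6 mid [253.9  97. ] angle mod 90 62.5
  len 5.1 off 9.2 mid [257.3  98.1] angle mod 90 58.6
```

Emit:
{"name": "send_rows", "arguments": {"plan": [[[0, 4, -3, 0, 0, 0], [0, 8, -6, 0, 0, 0], [0, 12, -9, 0, 0, 0], [0, 16, -9, 0, 0, 0], [0, 20, -9, 0, 0, 0], [0, 24, -9, 0, 0, 0], [0, 28, -9, 0, 0, 0], [0, 32, -9, 0, 0, 0]]]}}

```text
clock: 39.9
tool_pos: [0.4442, -0.0763, 0.2753]
orientation: [-180.0, -0.3, 3.4]
force: [1.0, 0.4, 0.4]
opening: 0.0482
gripper_force: 0.0
```

```bash
python3 ball.py g; python3 - <<'E'
from h import *
for n in "cdefg":
    s=dict(np.load(f"scene_{n}.npz")); g=s["img"].max(2); p=proj(s,(.4205,.2665,.129)).astype(int); print(n,p); print(g[p[1]-7:p[1]+8,p[0]-9:p[0]+9])
E
```

```text
scene [246.5 261.5] [ 4  4 10] [0.4199 0.2649 0.129 ] 0.0911 phi 167.0
wrist [24.4 41.7] [4 3 7] [0.613  0.2198 0.129 ] 0.1072 phi -13.3
wrist [71.  98.8] [ 38  14 415] [0.538  0.1429 0.129 ] 0.1057 phi -73.9
wrist [  7.2 202.1] [ 14  17 186] [0.4192 0.2628 0.129 ] 0.0914 phi 168.3
c [245 261]
[[203 215 218 216 205 188 167 146 132 127 125 117 113 119 127 120  98  95]
 [165 187 205 216 219 217 201 175 152 136 128 117 109 114 123 117  94  90]
 [130 146 168 190 205 216 216 205 183 154 129 108  99 100 107 104  85  85]
 [118 124 137 151 169 189 203 210 202 170 126  91  80  78  81  79  74  88]
 [127 126 127 129 136 150 167 184 187 161 112  73  61  62  57  53  60  86]
 [151 134 125 123 121 128 138 148 149 126  86  60  56  58  49  39  46  78]
 [162 135 124 121 122 126 132 134 127 103  71  53  50  53  45  35  40  70]
 [149 130 123 122 126 131 134 134 126 106  74  53  45  46  43  33  37  66]
 [133 124 120 124 130 134 136 134 129 114  88  61  44  41  39  38  47  74]
 [124 121 120 125 132 135 135 132 127 120 103  82  67  61  53  54  70  93]
 [121 116 120 128 134 134 132 130 131 129 122 117 121 1
[... 4172 characters left out ...]
 85 141 202 217 185 146]
 [155 128 119 118 124 134 130 106  74  57  58  56  64 114 187 225 212 164]
 [144 124 117 118 121 123 113  86  58  51  55  52  50  80 156 219 225 186]
 [127 118 114 118 124 126 116  88  59  49  47  45  41  62 128 206 231 207]
 [120 116 115 120 127 129 121 100  77  60  50  45  51  77 132 202 234 223]
 [116 112 114 123 128 130 129 133 131 114  91  82  96 138 182 221 240 234]
 [113 106 113 124 128 132 153 191 208 192 169 158 171 208 231 239 246 244]
 [106 106 117 125 127 133 176 231 246 244 237 231 234 242 244 245 248 247]
 [107 110 121 127 127 134 184 239 252 253 252 251 250 249 244 244 244 237]
 [113 120 133 145 148 145 176 232 250 253 253 253 252 248 242 242 235 208]]
```

```bash
python3 -c "
from plant import ctrl
print(ctrl.close_job())"
```

```text
the job is handed in; nothing more can be done
None
```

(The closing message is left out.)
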